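# Lifter-borne cover board from the pressing stack to the curing hood

### The job

Draw the repaired wooden cover board out from under the two pressing blocks without toppling or disturbing them, and set it flat and square across the middle of the green trestle, letting go of it. Then take the flat steel lifter by its handle, raise the board on the blade and carry it level under the lamp of the curing hood, leaving it lying on both ledges in the middle, flat against both rear stops; fingers must not hold the board at the hood. Finally lay the lifter flat on the bare table top, touching neither hood nor trestle, and leave the other things alone.

Things in the scene. Friction and masses are not known exactly. Their poses are not given: they have to be found in the camera images.
- pressing_jig: Fixed steel jig, origin on the table; the board is drawn out along its own -x (to the robot). In jig mm: base x -6..72, y +-68, 8 high; side shoulders x 12..72 beyond y +-35, 13 high; two stop posts x 0..12, y 42..58 either side, 51 high, hold the blocks back while the board slides out between them. The blocks then sink 3 mm onto the shoulders.
- cover_board: Light wooden board, brass corners on top, 130 (own x) x 60 (y) x 8 mm, about 0.08 kg; origin in the middle of its underside. Starts on the jig base, underside 8 mm above the table, its x roughly the jig's x; some 57 to 67 mm of it sticks out free towards jig -x and can be pinched there across the 60 mm width from above.
- press_block_0: Lower beech pressing block, 40 (own x) x 120 (y) x 25 mm, origin in the middle of its underside. Lies crosswise on the board, 34 mm along jig +x from the jig's origin, underside 16 mm above the table, 1 to 4 mm behind the posts. About 0.12 kg.
- press_block_1: Upper beech pressing block, same size and weight, lying on the lower one (top 66 mm above the table at the start).
- trestle: Fixed green trestle, origin on the table; the blade goes in along its own +x (away from the robot). Two cork-topped rails along x (50 mm long, 12 wide) centred at y +-48 mm, tops 60 mm high; 84 mm free between them from 6 mm up. Base 60 (x) x 118 mm (y). The board lies with its length along the trestle's y, over both rails.
- trestle_top (a point): Point midway between the trestle's rails at the height of their tops (60 mm), axes as the trestle. The board's origin should come here.
- curing_hood: Fixed white hood, origin on the table, open to its own -x (to the robot). Two rubber-topped ledges x -32..30 mm, centred at y +-48, 12 wide, 60 high; 84 mm free between from 8 mm up. Behind each a stop with its face at x = 30 mm, 78 high. Lamp head above: underside 113 high, top 144, x -38..88, y +-82. Column from x = 60 mm.
- hood_seat (a point): Point midway between the hood's ledges at the height of their tops (60 mm), axes as the hood: the board's origin lies here when home, its length along the hood's y, one long edge against both stops.
- lifter: Loose flat lifter, 203 mm long, lying on the table, 0.16 kg. Origin on its underside below mid-handle; own x points to the blade. Wooden handle x +-42 mm, 18 wide, 32 high, taken across its width from above. Steel neck 18 wide to x = 89, blade x 89..161, 44 wide; both 4 mm thick, undersides flush with the handle's.
- blade_center (a point): Middle of the blade's upper face: 125 mm ahead of the lifter's origin, 4 mm above its underside.
- thread_spool: Bystander: wooden spool of thread, 31 mm wide, 40 mm high.
- loupe: Bystander: black stand loupe, 37 mm wide, 38 mm high.
- label_block: Bystander: white block of tags, 80x44x9 mm.

How it is judged:
On the way, in this order (a step that is already met when the one before it is completed fails the run):
1. the board is drawn clear of the stack (its middle over 75 mm from the jig's origin) and the two blocks still lie stacked in the jig (horizontal distance between cover_board and pressing_jig above 0.075 m and angle between each of press_block_0, press_block_1's own z axis and vertical below 0.15 rad and z of press_block_1 in the frame of press_block_0 above 0.02 m and horizontal distance between press_block_1 and press_block_0 below 0.015 m and horizontal distance between press_block_0 and pressing_jig below 0.055 m), for 0.1 s.
2. the board lies released, flat and square across the middle of the trestle (horizontal distance between cover_board and trestle_top below 0.025 m and z of cover_board in the frame of trestle_top between -0.004 and 0.004 m and angle between the x axis of cover_board and the y axis of trestle, either way round below 0.2 rad and contact force between cover_board and the fingers below 0.1 N and linear speed of cover_board below 0.02 m/s), for 0.2 s.
3. the board rides on the lifter's blade alone, lifted off the trestle (contact force between cover_board and lifter above 0.3 N and contact force between cover_board and the fingers below 0.1 N and contact force between cover_board and trestle below 0.05 N and z of cover_board in the frame of trestle_top above 0.006 m), for 0.3 s.
At the end, for the whole second after the job is handed in: Board flat on both hood ledges, within 5 mm of home against the stops, 18 mm sideways, square within 0.06 rad; lifter released flat on the table (underside under 8 mm up), clear of board, hood and trestle; both blocks stacked level in the jig; all at rest (x of cover_board in the frame of hood_seat between -0.005 and 0.005 m and y of cover_board in the frame of hood_seat between -0.018 and 0.018 m and z of cover_board in the frame of hood_seat between -0.004 and 0.004 m and angle between the x axis of cover_board and the y axis of curing_hood, either way round below 0.06 rad and angle between cover_board's own z axis and vertical below 0.05 rad and linear speed of each of cover_board, lifter below 0.01 m/s and contact force between cover_board and lifter below 0.05 N and height (world z) of lifter below 0.008 m and angle between lifter's own z axis and vertical below 0.06 rad and contact force between lifter and curing_hood below 0.05 N and contact force between lifter and trestle below 0.05 N and angle between each of press_block_0, press_block_1's own z axis and vertical below 0.15 rad and z of press_block_1 in the frame of press_block_0 above 0.02 m and horizontal distance between press_block_1 and press_block_0 below 0.015 m and horizontal distance between press_block_0 and pressing_jig below 0.055 m); the robot touches nothing.
It fails at once if the board is tipped by more than about 15 degrees (angle between cover_board's own z axis and vertical above 0.27 rad).
It fails at once if a pressing block is toppled or carried off (angle between any of press_block_0, press_block_1's own z axis and vertical above 0.35 rad or distance of any of press_block_0, press_block_1 from where it was at the start of the episode above 0.03 m).
It fails at once if the fingers hold the board at the curing hood (contact force between cover_board and the fingers above 0.5 N and horizontal distance between cover_board and hood_seat below 0.07 m and z of cover_board in the frame of hood_seat below 0.05 m).
It fails at once if a bystander is disturbed (moved more than 25 mm) (distance of any of thread_spool, loupe, label_block from where it was at the start of the episode above 0.025 m).
It also fails if it takes over 72 s, if anything falls off the work surface, if the arm or the gripper's body presses on something with over 40 N, if the wrist force passes 120 N, or if a joint passes its speed limit or range.

### The arm

A 7-joint arm with a two-finger parallel gripper is mounted at the origin on a cart in front of the work surface, level with it; the furniture and walls round the work are solid. World frame = base frame: x ahead of the robot, y to its left, z up, the work surface at z = 0. Lengths are in m, angles in rad, forces in N, time in s.
With the tool pointing down it reaches from about 0.4 to 0.875 m from the base axis. Payload 19.3 kg.
Tool frame: the origin (TCP) lies at the very end of the fingers, on their centre line; the grasp point (between the pads) lies 19 mm behind it; y points along the fingers, x is the direction in which the jaws open and shut, and the axes are right-handed (so a half turn about y gives the same grasp; the last joint's range is limited). The gripper opens to 85 mm and grips with 20 to 120 N. Pads are 22 mm wide; open, the fingers measure 114 mm over their backs; the gripper's body (76 mm by 85 mm) begins 54 mm behind the grasp point. The pads swing forward as they close: fully open they stand 13 mm farther back than shut.
Start: joints at [1.133, 0.521, -0.036, 1.599, 0.021, 1.021, -0.113], TCP at [0.225, -0.583, 0.231] pointing down, gripper open.
Joint ranges: [-2.91, 2.91], [-0.3, 2.13], [-1.5, 1.42], [0.17, 2.43], [-1.26, 4.41], [0.16, 1.93], [-2.52, 2.52]. Speed limits (rad/s): [1.89, 1.89, 2.39, 2.39, 3.01, 3.01, 3.01].

### API

Orientations are given as [roll, pitch, yaw] about the fixed x, y, z axes, in that order (R = Rz(yaw) Ry(pitch) Rx(roll)).
In Python, from workcell import bot gives the robot as it stands. The module is installed in compiled form; this text tells all that it offers.
- The arm moves only by the shell command python3 -m crank 'ROWS' [FORCE]. ROWS is JSON, a list of rows, each an object of numbers: "hand": the closure, from 0 (fully open) to 1 (shut); "dx", "dy", "dz": the shift along the tool's x, y, z in mm; "yaw": the turn about the tool's y in rad. In form: [{"hand": .., "dx": .., "dy": .., "dz": .., "yaw": ..}, ...]. A call has 1 to 12 rows; each row is the pose to reach, as a shift and turn from the pose commanded when the call began, along the tool's axes at that moment; what a row does not reach only later rows make up. A row lasts 1/12 s, in which the tool goes at most 41.7 mm and 7.16 degrees, less where a joint would pass 70% of its speed; a pose out of reach is approached as far as the arm can. A call with a gripper value outside its range is refused whole. The fingers move at their own pace and stop on an object; FORCE is the grip in N (left out, the last holds). Time passes only in rows, so rows that repeat a pose let the fingers close. It gives the time, the measured TCP pose, the force and the opening at its end, in the units of the state.
- bot.observe(): the state, without advancing time (a new reading comes with each control period).
- bot.grab_frame(name): name is "scene" or "side" or "wrist"; returns the picture (420x560x3 uint8, red, green, blue); there is no depth.
- bot.camera_info(name): a dict with "fx", "fy", "cx", "cy" (pixels), "rvec" (rotation vector, rad) and "tvec" (3), from world to camera coordinates, as OpenCV has them. Camera axes: x right, y down, z forward; pixel columns grow to the right and rows downward; lengths in m; the calibration is good to about 2 mm. A picture is of the moment at which its call begins: read the wrist's pose just before it. camera_info takes no time and is no camera call; for the wrist camera it gives the pose at the moment of the call.
- bot.job_done(): hands the job in, once; it reports no verdict.
The state is a dict: "clock": time; "qpos": joint angles; "qd": joint speeds; "joint_efforts": joint torques, N m; "position": TCP position; "tool_rot": TCP orientation; "force": force on the tool from outside, world axes, zero at the start; "moment": the same for the moment, N m; "grip_width": finger opening in m.
Only numpy, scipy, OpenCV 4.12 (cv2) and the standard library are available. Lean on these libraries where they do the work, as an engineer would, in place of code of your own. Each camera call takes 0.05 s, during which the arm holds its last target.

## Working session

There is one attempt and no reset: what is moved stays moved. The work goes in short steps, Python scripts to look and compute and a shell command to move; the robot and the scene stay as the last step left them, time stands still between calls to the robot, and variables do not carry over. Pictures are saved under pics/ and viewed, and the job is handed in when it is done.

```bash
mkdir -p pics; ls
python3 - <<'E'
from workcell import bot
import cv2,numpy as np
s=bot.observe();print(s)
for n in ["scene","side","wrist"]:
    print(n,bot.camera_info(n))
    f=bot.grab_frame(n);cv2.imwrite(f"pics/{n}0.png",f[:,:,::-1])
E
```

```text
pics
{'clock': 0.0, 'qpos': array([ 1.13278587,  0.52199674, -0.03637743,  1.59999525,  0.02118877,
        1.02104348, -0.11279296]), 'qd': array([-0.0011665 ,  0.00132805,  0.00048347,  0.00044547, -0.00051632,
        0.00164519,  0.00125212]), 'joint_efforts': array([-3.18114346e-06, -9.27130437e+01,  1.98009767e+00, -3.69933414e+01,
        1.78544316e-02,  8.52772209e-03, -7.02190459e-05]), 'position': array([ 0.22461785, -0.58290463,  0.23074048]), 'tool_rot': array([-1.57083506e+00,  1.05817236e-03, -1.20295155e+00]), 'force': array([ 0.14134222, -0.05203275,  0.26660716]), 'moment': array([ 0.03301777, -0.06269284,  0.00954897]), 'grip_width': 0.08546558245866133}
scene {'fx': 405.9442560612744, 'fy': 405.9442560612744, 'cx': 274.3428471136372, 'cy': 207.04655420438866, 'rvec': array([ 1.11932514, -2.35985953,  1.00276726]), 'tvec': array([0.3620673 , 0.32867364, 0.73124865])}
side {'fx': 524.4532509183665, 'fy': 524.4532509183665, 'cx': 285.07795088914423, 'cy': 213.48752344131702, 'rvec': array([ 1.96338274, -0.26060858,  0.18245442]), 'tvec': array([-0.50029673,  0.13206281,  1.21257195])}
wrist {'fx': 377.32809714181025, 'fy': 377.32809714181025, 'cx': 279.38864764142545, 'cy': 214.52193380448074, 'rvec': array([-2.39376182,  1.64246664,  0.2318495 ]), 'tvec': array([-0.6239849 , -0.03505687,  0.37747461])}
```

View pics/scene0.png

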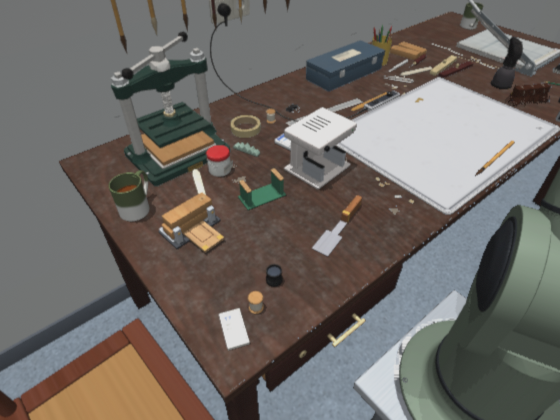

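View pics/side0.png

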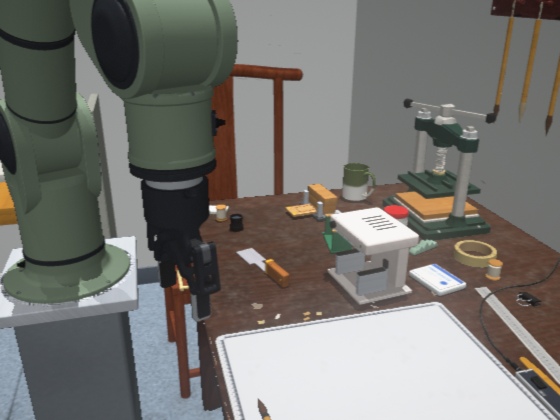

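View pics/wrist0.png

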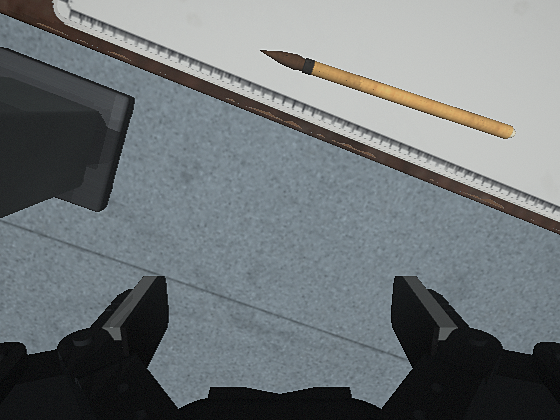

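```bash
cat > h.py <<'E'
from workcell import bot
import cv2,numpy as np
from scipy.spatial.transform import Rotation as Ro
def cam(n):
    c=bot.camera_info(n);K=np.array([[c['fx'],0,c['cx']],[0,c['fy'],c['cy']],[0,0,1]])
    return K,Ro.from_rotvec(c['rvec']).as_matrix(),np.array(c['tvec'])
def ray(c,u,v):
    K,R,t=c;d=R.T@np.linalg.solve(K,[u,v,1.]);return -R.T@t,d
def onz(c,u,v,z):
    o,d=ray(c,u,v);return o+d*(z-o[2])/d[2]
def proj(c,P):
    K,R,t=c;p=K@(R@np.asarray(P,float)+t);return p[:2]/p[2]
def tri(c1,p1,c2,p2):
    o1,d1=ray(c1,*p1);o2,d2=ray(c2,*p2)
    s=np.linalg.lstsq(np.c_[d1,-d2],o2-o1,rcond=None)[0]
    a=o1+d1*s[0];b=o2+d2*s[1];return (a+b)/2,np.linalg.norm(a-b)
def tool():
    s=bot.observe();return s['position'],Ro.from_euler('xyz',s['tool_rot']).as_matrix(),s
E
python3 - <<'E'
from h import *
c=cam('scene');k=cam('side')
for nm,p,z in [('board',(205,235),.016),('loupe',(274,275),.02),('spool',(256,302),.02),('label',(233,328),.009),('trestle',(264,192),.03),('handle',(352,208),.02),('blade',(328,243),.004),('hoodroof',(320,128),.144)]:
    print(nm,onz(c,*p,z).round(3))
f=cv2.imread('pics/scene0.png')
cv2.imwrite('pics/s_a.png',cv2.resize(f[150:290,150:290],(784,600) if 0 else (600,600),interpolation=cv2.INTER_CUBIC))
cv2.imwrite('pics/s_b.png',cv2.resize(f[90:260,220:390],(600,600),interpolation=cv2.INTER_CUBIC))
f=cv2.imread('pics/side0.png')
cv2.imwrite('pics/d_a.png',cv2.resize(f[170:310,220:430],(780,520),interpolation=cv2.INTER_CUBIC))
p,R,s=tool();print(R.round(3))
K,Rw,t=cam('wrist');print('wristcam in tool',R.T@(-Rw.T@t-p), (R.T@Rw.T).round(3))
E
```

```text
board [0.617 0.182 0.016]
loupe [0.415 0.13  0.02 ]
spool [0.386 0.202 0.02 ]
label [0.372 0.27  0.009]
trestle [ 0.636 -0.016  0.03 ]
handle [ 0.453 -0.159  0.02 ]
blade [ 0.416 -0.038  0.004]
hoodroof [ 0.642 -0.214  0.144]
[[ 0.36  -0.     0.933]
 [-0.933  0.001  0.36 ]
 [-0.001 -1.    -0.   ]]
wristcam in tool [-0.00050768 -0.14113353  0.07038697] [[ 1.     0.     0.   ]
 [-0.    -0.275  0.961]
 [ 0.    -0.961 -0.275]]
```

View pics/s_a.png

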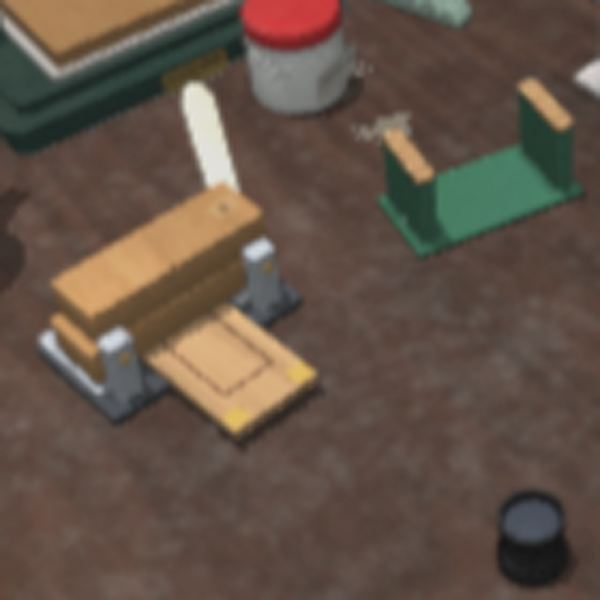

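View pics/s_b.png

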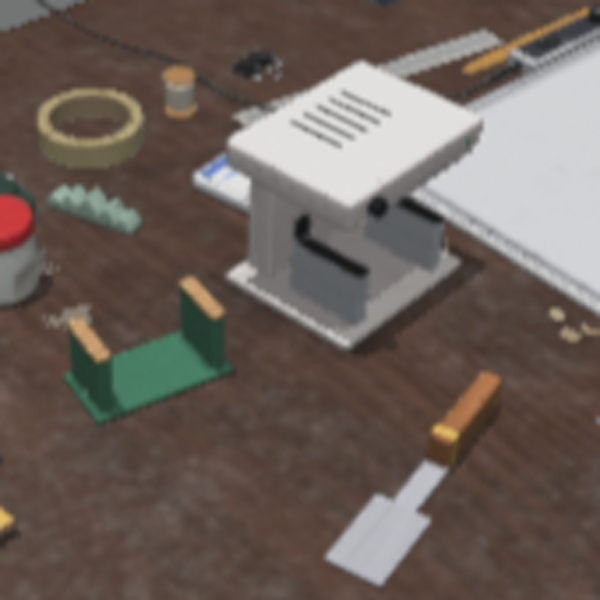

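View pics/d_a.png

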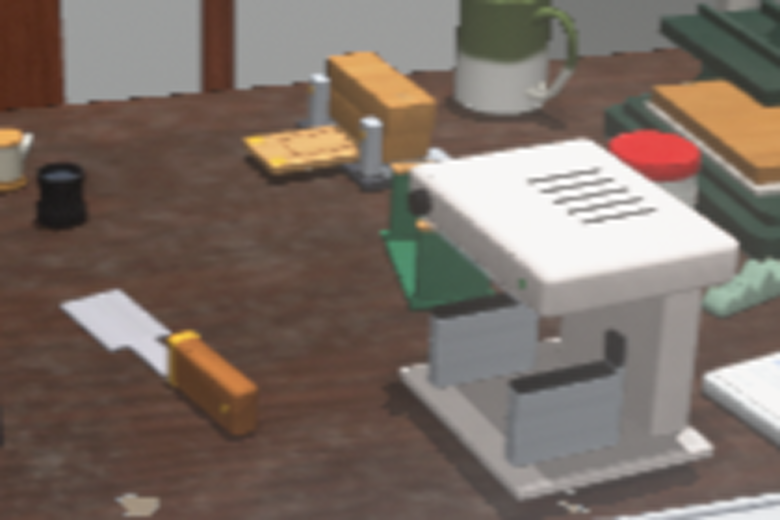

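Run:
```python
from h import *
c=cam('scene')
A=lambda u,v,z:onz(c,150+u*140/600,150+v*140/600,z).round(4)
B=lambda u,v,z:onz(c,220+u*170/600,90+v*170/600,z).round(4)
for nm,p in dict(bR=(317,375),bL=(240,437)).items(): print(nm,A(*p,.016))
for nm,p in dict(postL=(115,335),postR=(259,247)).items(): print(nm,A(*p,.051))
for nm,p in dict(ltn=(423,176),ltf=(392,135),rtn=(562,124),rtf=(530,85)).items(): print(nm,A(*p,.06))
for nm,p in dict(lampNL=(230,148),lampNR=(348,208),lampFR=(482,124)).items(): print(nm,B(*p,.144))
for nm,p in dict(ledL=(362,272),ledR=(440,220)).items(): print(nm,B(*p,.06))
for nm,p in dict(blL=(327,556),blR=(382,583),blFR=(430,520),blFL=(377,497)).items(): print(nm,B(*p,.004))
for nm,p in dict(hL=(485,375),hR=(500,382),hb=(432,432),hb2=(458,437)).items(): print(nm,B(*p,.032))
```

```text
bR [0.5805 0.1511 0.016 ]
bL [0.5695 0.2089 0.016 ]
postL [0.6471 0.2354 0.051 ]
postR [0.6559 0.1366 0.051 ]
ltn [0.637  0.0325 0.06  ]
ltf [0.6793 0.0247 0.06  ]
rtn [ 0.6214 -0.0619  0.06  ]
rtf [ 0.6636 -0.0709  0.06  ]
lampNL [ 0.6867 -0.1296  0.144 ]
lampNR [ 0.5747 -0.145   0.144 ]
lampFR [ 0.5887 -0.2997  0.144 ]
ledL [ 0.5884 -0.1809  0.06  ]
ledR [ 0.5971 -0.276   0.06  ]
blL [4.288e-01 1.000e-04 4.000e-03]
blR [ 0.3884 -0.0121  0.004 ]
blFR [ 0.4075 -0.0773  0.004 ]
blFL [ 0.4463 -0.0642  0.004 ]
hL [ 0.4665 -0.192   0.032 ]
hR [ 0.4543 -0.1948  0.032 ]
hb [ 0.4494 -0.1183  0.032 ]
hb2 [ 0.4342 -0.1288  0.032 ]
```

```bash
cat > d.py <<'E'
from h import *
import sys
# usage: d.py x y z yaw : report tool shift to reach the target (world m, tool yaw)
x,y,z,w=map(float,sys.argv[1:5])
p,R,s=tool()
d=R.T@(np.array([x,y,z])-p)*1000
yaw=s['tool_rot'][2]
print('t',round(s['clock'],2),'pos',p.round(4),'rot',s['tool_rot'].round(4),'w',round(s['grip_width'],4),'F',s['force'].round(1))
print('dx dy dz',d.round(1),'norm',np.linalg.norm(d).round(1),'worldyaw change',round((w-yaw+np.pi)%(2*np.pi)-np.pi,4),'=> yaw row (neg) ',round(-((w-yaw+np.pi)%(2*np.pi)-np.pi),4))
E
python3 d.py .6 .1 .28 -1.57
```

```text
t 0.15 pos [ 0.2246 -0.583   0.2309] rot [-1.5708e+00  9.0000e-04 -1.2030e+00] w 0.0857 F [-0.1  0.7  0.1]
dx dy dz [-502.4  -48.7  595.9] norm 780.9 worldyaw change -0.367 => yaw row (neg)  0.367
```

```bash
python3 -m crank '[{"hand":0,"dx":-25,"dy":-10,"dz":30,"yaw":0.03},{"hand":0,"dx":-50,"dy":-20,"dz":60,"yaw":0.06},{"hand":0,"dx":-75,"dy":-30,"dz":90,"yaw":0.1},{"hand":0,"dx":-100,"dy":-40,"dz":119,"yaw":0.14},{"hand":0,"dx":-125,"dy":-49,"dz":149,"yaw":0.18},{"hand":0,"dx":-150,"dy":-49,"dz":179,"yaw":0.22},{"hand":0,"dx":-175,"dy":-49,"dz":208,"yaw":0.26},{"hand":0,"dx":-200,"dy":-49,"dz":238,"yaw":0.3},{"hand":0,"dx":-225,"dy":-49,"dz":268,"yaw":0.33},{"hand":0,"dx":-250,"dy":-49,"dz":298,"yaw":0.367},{"hand":0,"dx":-275,"dy":-49,"dz":327,"yaw":0.367},{"hand":0,"dx":-300,"dy":-49,"dz":357,"yaw":0.367}]' 60; python3 d.py .6 .1 .28 -1.57
```

```text
clock: 1.15
position: [0.4503, -0.1731, 0.2804]
tool_rot: [-1.571, -0.0, -1.57]
force: [1.2, -1.0, -0.6]
grip_width: 0.0853
t 1.15 pos [ 0.4503 -0.1731  0.2804] rot [-1.5707e+00 -2.0000e-04 -1.5705e+00] w 0.0853 F [ 1.2 -1.  -0.6]
dx dy dz [-273.1    0.4  149.7] norm 311.5 worldyaw change 0.0005 => yaw row (neg)  -0.0005
```

```bash
python3 -m crank '[{"hand":0,"dx":-36,"dz":20},{"hand":0,"dx":-72,"dz":40},{"hand":0,"dx":-108,"dz":60},{"hand":0,"dx":-144,"dz":80},{"hand":0,"dx":-180,"dz":100},{"hand":0,"dx":-216,"dz":120},{"hand":0,"dx":-245,"dz":140},{"hand":0,"dx":-273,"dz":150},{"hand":0,"dx":-273,"dz":150},{"hand":0,"dx":-273,"dz":150}]'
python3 - <<'E'
from h import *
f=bot.grab_frame('wrist');cv2.imwrite('pics/w1.png',f[:,:,::-1]);np.savez('w1.npz',*cam('wrist'));print(tool()[0])
E
```

```text
[ 0.45396255 -0.16618385  0.28042781]$[0]: bad value
```

View pics/w1.png

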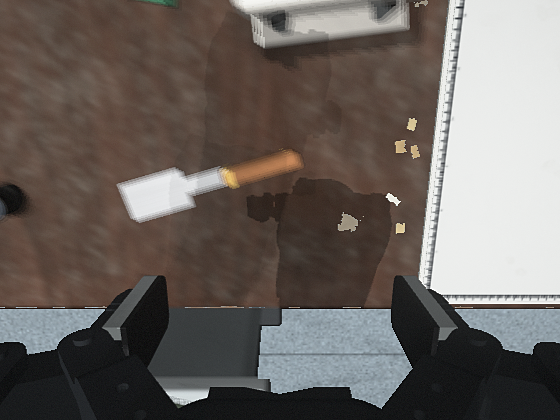

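```bash
python3 -m crank '[{"hand":0,"dx":-36,"dy":0,"dz":20,"yaw":0},{"hand":0,"dx":-72,"dy":0,"dz":40,"yaw":0},{"hand":0,"dx":-108,"dy":0,"dz":60,"yaw":0},{"hand":0,"dx":-144,"dy":0,"dz":80,"yaw":0},{"hand":0,"dx":-180,"dy":0,"dz":100,"yaw":0},{"hand":0,"dx":-216,"dy":0,"dz":120,"yaw":0},{"hand":0,"dx":-245,"dy":0,"dz":140,"yaw":0},{"hand":0,"dx":-266,"dy":0,"dz":146,"yaw":0},{"hand":0,"dx":-266,"dy":0,"dz":146,"yaw":0},{"hand":0,"dx":-266,"dy":0,"dz":146,"yaw":0}]'
python3 - <<'E'
from h import *
f=bot.grab_frame('wrist');cv2.imwrite('pics/w2.png',f[:,:,::-1]);np.savez('w2.npz',*cam('wrist'));print(tool()[0])
E
```

```text
clock: 2.03
position: [0.5956, 0.0924, 0.2796]
tool_rot: [-1.572, 0.0, -1.568]
force: [-0.2, 0.7, -0.5]
grip_width: 0.0851
[0.59556548 0.09099837 0.27989221]
```

View pics/w2.png

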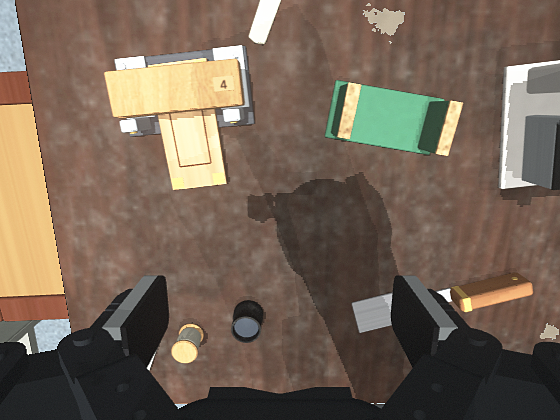

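Run:
```python
from h import *
f=cv2.imread('pics/w2.png')
a=cv2.resize(f[40:200,95:265],None,fx=4.6,fy=3.7,interpolation=cv2.INTER_CUBIC)
cv2.imwrite('pics/w2a.png',cv2.resize(f[40:195,95:265],(680,620)[::1],interpolation=cv2.INTER_CUBIC)[:600])
cv2.imwrite('pics/w2b.png',cv2.resize(f[65:175,315:475],(800,550),interpolation=cv2.INTER_CUBIC))
```

```text
(no output)
```

View pics/w2a.png

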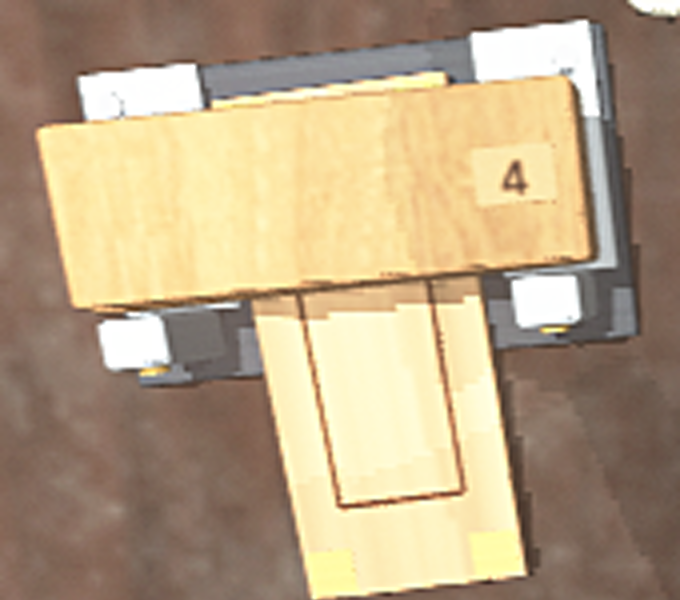

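View pics/w2b.png

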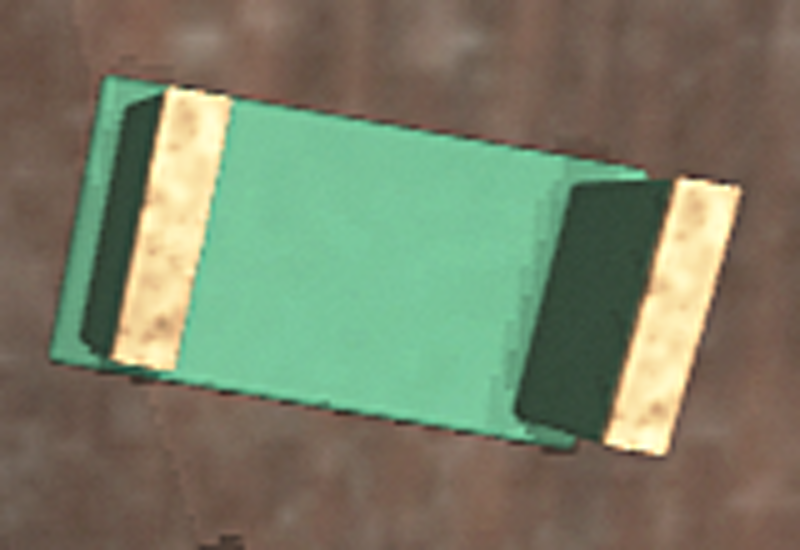

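Run:
```python
from h import *
w=np.load('w2.npz');c=(w['arr_0'],w['arr_1'],w['arr_2'])
A=lambda u,v,z:onz(c,95+u/4,40+v/4,z)[:2]
B=lambda u,v,z:onz(c,315+u/5,65+v/5,z)[:2]
def yaw(a,b):d=b-a;return round(np.arctan2(d[1],d[0]),3),round(np.linalg.norm(d),4)
bR=A(525,575,.016);bL=A(315,599,.016);R2=A(480,278,.016);L2=A(255,303,.016)
print('board near R,L',bR.round(4),bL.round(4),'width yaw',yaw(bR,bL),'edges',yaw(bR,R2),yaw(bL,L2))
pl=np.mean([A(*q,.051) for q in [(100,322),(165,316),(175,364),(107,370)]],0);pr=np.mean([A(*q,.051) for q in [(511,280),(575,272),(582,322),(518,328)]],0)
print('posts',pl,pr,yaw(pr,pl),'jig x=6 point',(pl+pr)/2)
k=[A(*q,.066) for q in [(38,130),(570,76),(594,258),(75,310)]]
print('block',np.mean(k,0),yaw(k[1],k[0]),yaw(k[2],k[3]),yaw(k[3],k[0]),yaw(k[2],k[1]))
l=[B(*q,.06) for q in [(168,86),(232,98),(177,370),(111,358)]];r=[B(*q,.06) for q in [(676,178),(742,188),(667,455),(604,440)]]
print('trestle',np.mean(l,0),np.mean(r,0),np.mean(l+r,0),yaw(np.mean(r,0),np.mean(l,0)),yaw(l[3],l[0]),yaw(l[2],l[1]),yaw(r[3],r[0]))
```

```text
board near R,L [0.5844 0.1495] [0.5776 0.2072] width yaw (np.float64(1.687), np.float64(0.0582)) edges (np.float64(0.111), np.float64(0.0785)) (np.float64(0.122), np.float64(0.079))
posts [0.64759224 0.23507301] [0.65753558 0.13689492] (np.float64(1.672), np.float64(0.0987)) jig x=6 point [0.65256391 0.18598397]
block [0.68060443 0.18524353] (np.float64(1.666), np.float64(0.1183)) (np.float64(1.668), np.float64(0.1191)) (np.float64(0.092), np.float64(0.0387)) (np.float64(0.112), np.float64(0.0385))
trestle [0.66147355 0.0271019 ] [ 0.64588856 -0.06719326] [ 0.65368105 -0.02004568] (np.float64(1.407), np.float64(0.0956)) (np.float64(-0.168), np.float64(0.049)) (np.float64(-0.151), np.float64(0.0491)) (np.float64(-0.159), np.float64(0.0483))
```

```bash
python3 d.py .607 .1814 .10 -1.456;python3 d.py .607 .1814 .001 -1.456
```

```text
t 2.08 pos [0.5956 0.091  0.2799] rot [-1.5715e+00 -5.0000e-04 -1.5696e+00] w 0.0855 F [-0.2 -1.4  0.7]
dx dy dz [-90.5 179.8  11.7] norm 201.7 worldyaw change 0.1136 => yaw row (neg)  -0.1136
t 2.08 pos [0.5956 0.091  0.2799] rot [-1.5715e+00 -5.0000e-04 -1.5696e+00] w 0.0855 F [-0.2 -1.4  0.7]
dx dy dz [-90.5 278.8  11.8] norm 293.4 worldyaw change 0.1136 => yaw row (neg)  -0.1136
```

```bash
python3 -m crank '[{"hand":0,"dx":-20,"dy":30,"dz":3,"yaw":-0.03},{"hand":0,"dx":-40,"dy":60,"dz":6,"yaw":-0.06},{"hand":0,"dx":-60,"dy":90,"dz":9,"yaw":-0.09},{"hand":0,"dx":-80,"dy":120,"dz":12,"yaw":-0.114},{"hand":0,"dx":-90,"dy":150,"dz":12,"yaw":-0.114},{"hand":0,"dx":-90,"dy":180,"dz":12,"yaw":-0.114},{"hand":0,"dx":-90,"dy":190,"dz":12,"yaw":-0.114},{"hand":0,"dx":-90,"dy":190,"dz":12,"yaw":-0.114},{"hand":0,"dx":-90,"dy":190,"dz":12,"yaw":-0.114}]'
python3 - <<'E'
from h import *
f=bot.grab_frame('wrist');cv2.imwrite('pics/w3.png',f[:,:,::-1]);np.savez('w3.npz',*cam('wrist'))
E
python3 d.py .607 .1814 .001 -1.456
```

```text
clock: 2.83
position: [0.6082, 0.18, 0.0913]
tool_rot: [-1.57, -0.0, -1.457]
force: [-0.2, 0.5, 0.7]
grip_width: 0.0853
t 2.88 pos [0.6087 0.1804 0.0921] rot [-1.5689e+00  1.0000e-04 -1.4574e+00] w 0.0855 F [0.1 0.6 1.1]
dx dy dz [-1.1 91.1 -1.7] norm 91.2 worldyaw change 0.0014 => yaw row (neg)  -0.0014
```

View pics/w3.png

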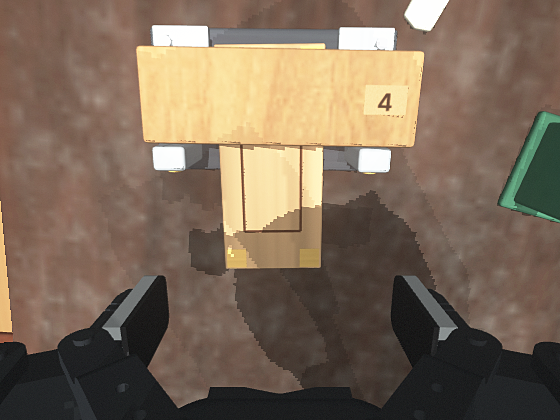

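Run:
```python
from h import *
w=np.load('w3.npz');c=(w['arr_0'],w['arr_1'],w['arr_2'])
p,R,s=tool()
for q in [(226.5,269),(322,267),(220,146),(322.5,146)]:
    P=onz(c,*q,.016);print(P.round(4),(R.T@(P-p)*1000).round(1))
```

```text
[0.5778 0.2108 0.016 ] [-33.6  76.1 -27.4]
[0.5859 0.1517 0.016 ] [ 26.   76.1 -26. ]
[0.6532 0.2201 0.016 ] [-34.4  76.2  48.6]
[0.6598 0.1621 0.016 ] [24.  76.2 48.6]
```

```bash
python3 -m crank '[{"hand":0,"dx":-4,"dy":20,"dz":-1,"yaw":-0.018},{"hand":0,"dx":-4,"dy":40,"dz":-1,"yaw":-0.018},{"hand":0,"dx":-4,"dy":60,"dz":-1,"yaw":-0.018},{"hand":0,"dx":-4,"dy":75,"dz":-1,"yaw":-0.018},{"hand":0,"dx":-4,"dy":85,"dz":-1,"yaw":-0.018},{"hand":0,"dx":-4,"dy":90,"dz":-1,"yaw":-0.018},{"hand":0,"dx":-4,"dy":90,"dz":-1,"yaw":-0.018},{"hand":0,"dx":-4,"dy":90,"dz":-1,"yaw":-0.018}]'
python3 - <<'E'
from h import *
f=bot.grab_frame('wrist');cv2.imwrite('pics/w4.png',f[:,:,::-1]);np.savez('w4.npz',*cam('wrist'))
E
python3 d.py .607 .1814 .001 -1.456
```

```text
clock: 3.55
position: [0.6068, 0.1852, 0.0011]
tool_rot: [-1.57, 0.0, -1.438]
force: [-0.2, 0.6, 0.1]
grip_width: 0.0856
t 3.6 pos [0.6069 0.1852 0.0013] rot [-1.5695e+00  2.0000e-04 -1.4382e+00] w 0.0859 F [ 0.5 -1.  -0.7]
dx dy dz [ 3.8  0.3 -0.4] norm 3.8 worldyaw change -0.0178 => yaw row (neg)  0.0178
```

View pics/w4.png

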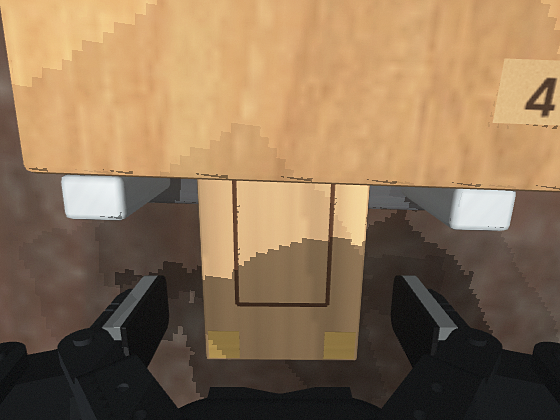

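```bash
python3 -m crank '[{"hand":0.2,"dx":0,"dy":0,"dz":0,"yaw":0},{"hand":0.5,"dx":0,"dy":0,"dz":0,"yaw":0},{"hand":0.6,"dx":0,"dy":0,"dz":0,"yaw":0},{"hand":0.6,"dx":0,"dy":0,"dz":0,"yaw":0},{"hand":0.6,"dx":0,"dy":0,"dz":0,"yaw":0},{"hand":0.6,"dx":0,"dy":0,"dz":0,"yaw":0}]' 60
```

```text
clock: 4.1
position: [0.6066, 0.1851, 0.0011]
tool_rot: [-1.57, 0.0, -1.438]
force: [-2.0, -1.6, 8.5]
grip_width: 0.0581
```

```bash
python3 -m crank '[{"hand":0.6,"dx":0,"dy":0,"dz":-4,"yaw":0},{"hand":0.6,"dx":0,"dy":0,"dz":-11,"yaw":0},{"hand":0.6,"dx":0,"dy":0,"dz":-18,"yaw":0},{"hand":0.6,"dx":-1,"dy":0,"dz":-25,"yaw":0},{"hand":0.6,"dx":-1,"dy":0,"dz":-32,"yaw":0},{"hand":0.6,"dx":-1,"dy":0,"dz":-39,"yaw":0},{"hand":0.6,"dx":-1,"dy":0,"dz":-40,"yaw":0},{"hand":0.6,"dx":-1,"dy":0,"dz":-40,"yaw":0}]'
python3 - <<'E'
from h import *
f=bot.grab_frame('wrist');cv2.imwrite('pics/w5.png',f[:,:,::-1])
f=bot.grab_frame('scene');cv2.imwrite('pics/w5s.png',cv2.resize(f[150:290,150:290,::-1],(600,600),interpolation=cv2.INTER_CUBIC))
E
```

```text
clock: 4.77
position: [0.5663, 0.1809, 0.0006]
tool_rot: [-1.571, 0.0, -1.438]
force: [-1.0, 0.5, 2.9]
grip_width: 0.0583
```

View pics/w5.png

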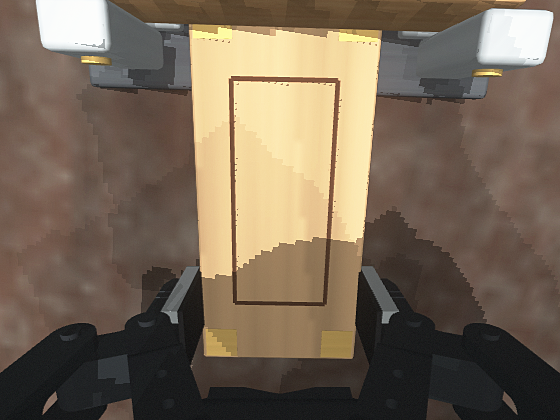

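View pics/w5s.png

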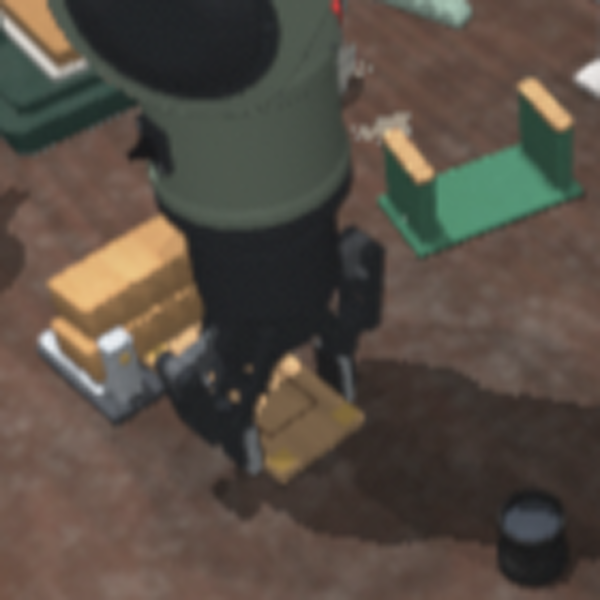

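```bash
python3 -m crank '[{"hand":0.6,"dx":0,"dy":0,"dz":-4,"yaw":0},{"hand":0.6,"dx":0,"dy":0,"dz":-10,"yaw":0},{"hand":0.6,"dx":0,"dy":0,"dz":-17,"yaw":0},{"hand":0.6,"dx":-1,"dy":0,"dz":-24,"yaw":0},{"hand":0.6,"dx":-1,"dy":0,"dz":-31,"yaw":0},{"hand":0.6,"dx":-1,"dy":0,"dz":-38,"yaw":0},{"hand":0.6,"dx":-1,"dy":0,"dz":-45,"yaw":0},{"hand":0.6,"dx":-1,"dy":0,"dz":-52,"yaw":0},{"hand":0.6,"dx":-1,"dy":0,"dz":-59,"yaw":0},{"hand":0.6,"dx":-1,"dy":0,"dz":-63,"yaw":0},{"hand":0.6,"dx":-1,"dy":0,"dz":-63,"yaw":0},{"hand":0.6,"dx":-1,"dy":0,"dz":-63,"yaw":0}]'
python3 - <<'E'
from h import *
f=bot.grab_frame('wrist');cv2.imwrite('pics/w6.png',f[:,:,::-1])
f=bot.grab_frame('side');cv2.imwrite('pics/w6s.png',cv2.resize(f[170:310,220:430,::-1],(780,520),interpolation=cv2.INTER_CUBIC))
E
```

```text
clock: 5.87
position: [0.504, 0.1735, 0.0004]
tool_rot: [-1.571, 0.0, -1.438]
force: [0.8, 0.6, -1.4]
grip_width: 0.0581
```

View pics/w6.png

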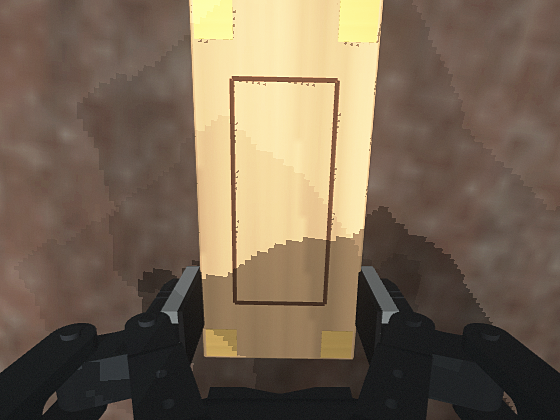

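View pics/w6s.png

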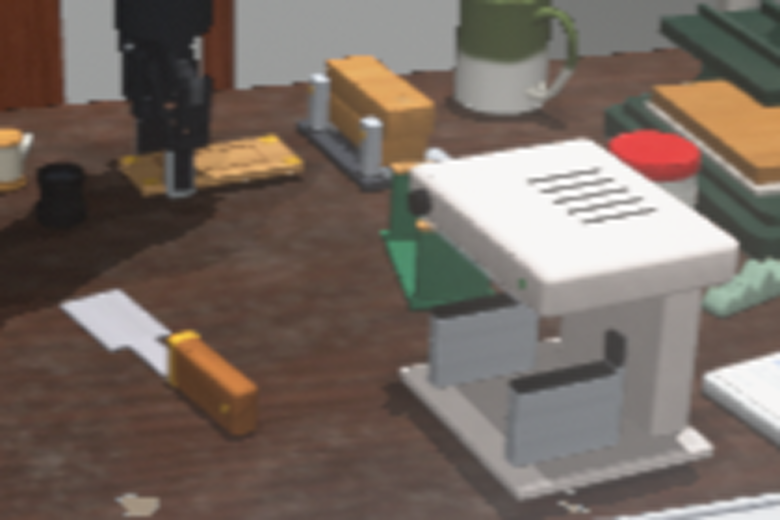

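```bash
python3 -m crank '[{"hand":0.6,"dx":0,"dy":3,"dz":0,"yaw":0},{"hand":0.6,"dx":0,"dy":6,"dz":0,"yaw":0},{"hand":0.6,"dx":0,"dy":6,"dz":0,"yaw":0},{"hand":0,"dx":0,"dy":6,"dz":0,"yaw":0},{"hand":0,"dx":0,"dy":6,"dz":0,"yaw":0},{"hand":0,"dx":0,"dy":6,"dz":0,"yaw":0},{"hand":0,"dx":0,"dy":6,"dz":10,"yaw":0},{"hand":0,"dx":0,"dy":6,"dz":25,"yaw":0},{"hand":0,"dx":0,"dy":6,"dz":40,"yaw":0},{"hand":0,"dx":0,"dy":6,"dz":40,"yaw":0},{"hand":0,"dx":0,"dy":6,"dz":40,"yaw":0}]'
python3 - <<'E'
from h import *
f=bot.grab_frame('wrist');cv2.imwrite('pics/w7.png',f[:,:,::-1]);np.savez('w7.npz',*cam('wrist'))
E
```

```text
clock: 6.88
position: [0.5437, 0.1786, -0.0061]
tool_rot: [-1.571, 0.0, -1.439]
force: [-0.2, -0.7, -0.7]
grip_width: 0.0852
```

View pics/w7.png

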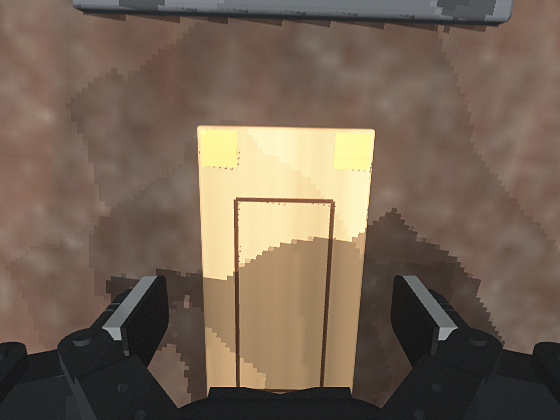

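Run:
```python
from h import *
w=np.load('w7.npz');c=(w['arr_0'],w['arr_1'],w['arr_2'])
p,R,s=tool()
for q in [(198,127),(375,129),(205,380),(361,380)]:
    P=onz(c,*q,.008);print(P.round(4),(R.T@(P-p)*1000).round(1))
```

```text
[0.6026 0.2141 0.008 ] [-27.4 -14.2  63.7]
[0.6097 0.1564 0.008 ] [ 30.8 -14.2  63.1]
[0.5042 0.204  0.008 ] [-30.4 -14.1 -35.1]
[0.5125 0.1421 0.008 ] [ 32.  -14.1 -35.1]
```

```bash
python3 -m crank '[{"hand":0.2,"dx":0,"dy":0,"dz":0,"yaw":0},{"hand":0.6,"dx":0,"dy":0,"dz":0,"yaw":0},{"hand":0.6,"dx":0,"dy":0,"dz":0,"yaw":0},{"hand":0.6,"dx":0,"dy":0,"dz":0,"yaw":0},{"hand":0.6,"dx":0,"dy":0,"dz":0,"yaw":0},{"hand":0.6,"dx":0,"dy":-8,"dz":0,"yaw":0},{"hand":0.6,"dx":0,"dy":-22,"dz":0,"yaw":0},{"hand":0.6,"dx":0,"dy":-42,"dz":0,"yaw":0},{"hand":0.6,"dx":0,"dy":-65,"dz":0,"yaw":0},{"hand":0.6,"dx":0,"dy":-90,"dz":0,"yaw":0},{"hand":0.6,"dx":0,"dy":-110,"dz":0,"yaw":0},{"hand":0.6,"dx":0,"dy":-110,"dz":0,"yaw":0}]' 60
python3 - <<'E'
from h import *
print(bot.observe()['qpos'].round(2))
f=bot.grab_frame('side');cv2.imwrite('pics/w8s.png',cv2.resize(f[130:310,180:430,::-1],(780,560),interpolation=cv2.INTER_CUBIC))
E
python3 d.py .653 -.0185 .10 -.163
```

```text
clock: 7.93
position: [0.5449, 0.1793, 0.1081]
tool_rot: [-1.566, 0.001, -1.438]
force: [0.8, 0.2, -1.2]
grip_width: 0.0583
[-0.22  0.61 -0.28  1.83  0.24  0.73 -2.07]
t 7.98 pos [0.5442 0.1789 0.1062] rot [-1.5678e+00  5.0000e-04 -1.4382e+00] w 0.0578 F [ 0.8  0.2 -1.6]
dx dy dz [210.1   6.4  81.7] norm 225.5 worldyaw change 1.2752 => yaw row (neg)  -1.2752
```

View pics/w8s.png

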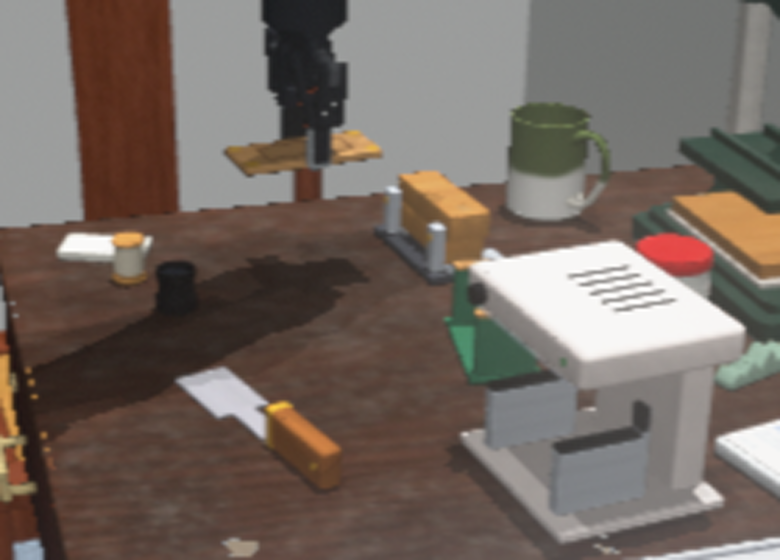

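```bash
python3 -m crank '[{"hand":0.6,"dx":10,"dy":0,"dz":4,"yaw":-0.07},{"hand":0.6,"dx":30,"dy":0,"dz":12,"yaw":-0.18},{"hand":0.6,"dx":52,"dy":0,"dz":20,"yaw":-0.3},{"hand":0.6,"dx":74,"dy":0,"dz":28,"yaw":-0.42},{"hand":0.6,"dx":96,"dy":0,"dz":36,"yaw":-0.54},{"hand":0.6,"dx":118,"dy":0,"dz":45,"yaw":-0.66},{"hand":0.6,"dx":140,"dy":0,"dz":54,"yaw":-0.78},{"hand":0.6,"dx":160,"dy":0,"dz":62,"yaw":-0.9},{"hand":0.6,"dx":178,"dy":0,"dz":70,"yaw":-1.02},{"hand":0.6,"dx":194,"dy":2,"dz":76,"yaw":-1.13},{"hand":0.6,"dx":205,"dy":4,"dz":80,"yaw":-1.22},{"hand":0.6,"dx":210,"dy":6,"dz":82,"yaw":-1.275}]'; python3 -m crank '[{"hand":0.6,"dx":0,"dy":0,"dz":0,"yaw":0},{"hand":0.6,"dx":0,"dy":0,"dz":0,"yaw":0},{"hand":0.6,"dx":0,"dy":0,"dz":0,"yaw":0}]'
python3 - <<'E'
from h import *
f=bot.grab_frame('wrist');cv2.imwrite('pics/w9.png',f[:,:,::-1]);np.savez('w9.npz',*cam('wrist'))
f=bot.grab_frame('scene');cv2.imwrite('pics/w9s.png',f[:,:,::-1])
E
python3 d.py .653 -.0185 .10 -.163
```

```text
clock: 8.98
position: [0.6525, -0.0208, 0.0968]
tool_rot: [-1.571, 0.001, -0.16]
force: [0.4, 0.1, -2.1]
grip_width: 0.058
clock: 9.23
position: [0.6521, -0.0177, 0.0979]
tool_rot: [-1.57, 0.001, -0.164]
force: [0.9, -0.3, -1.1]
grip_width: 0.0577
t 9.33 pos [ 0.6523 -0.0177  0.0983] rot [-1.5707e+00  1.0000e-04 -1.6330e-01] w 0.0581 F [ 1.3  0.1 -0.8]
dx dy dz [ 0.8 -1.7 -0.7] norm 2.0 worldyaw change 0.0003 => yaw row (neg)  -0.0003
```

View pics/w9.png

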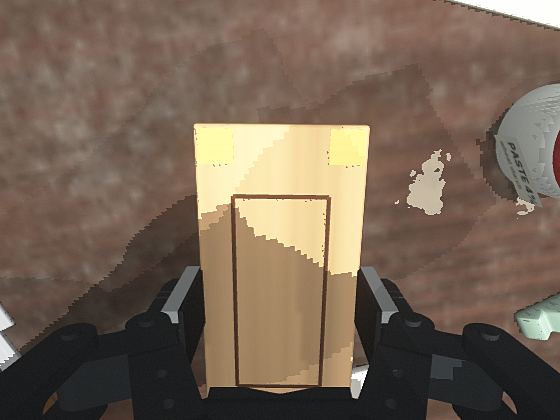

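View pics/w9s.png

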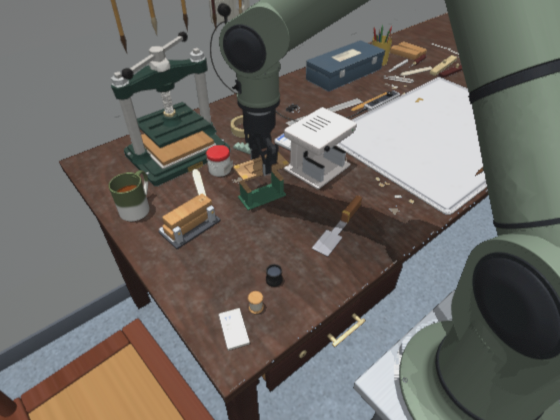

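```bash
python3 -m crank '[{"hand":0.6,"dx":0,"dy":8,"dz":0,"yaw":0},{"hand":0.6,"dx":0,"dy":18,"dz":0,"yaw":0},{"hand":0.6,"dx":0,"dy":28,"dz":0,"yaw":0},{"hand":0.6,"dx":0,"dy":36,"dz":0,"yaw":0},{"hand":0.6,"dx":0,"dy":41,"dz":0,"yaw":0},{"hand":0.6,"dx":0,"dy":43,"dz":0,"yaw":0},{"hand":0.6,"dx":0,"dy":43,"dz":0,"yaw":0},{"hand":0.6,"dx":0,"dy":43,"dz":0,"yaw":0}]'
python3 - <<'E'
from h import *
f=bot.grab_frame('side');cv2.imwrite('pics/w10.png',cv2.resize(f[170:290,280:430,::-1],(750,600),interpolation=cv2.INTER_CUBIC))
E
```

```text
clock: 10.0
position: [0.6523, -0.0185, 0.0554]
tool_rot: [-1.571, 0.001, -0.163]
force: [-5.2, -0.3, 8.8]
grip_width: 0.058
```

View pics/w10.png

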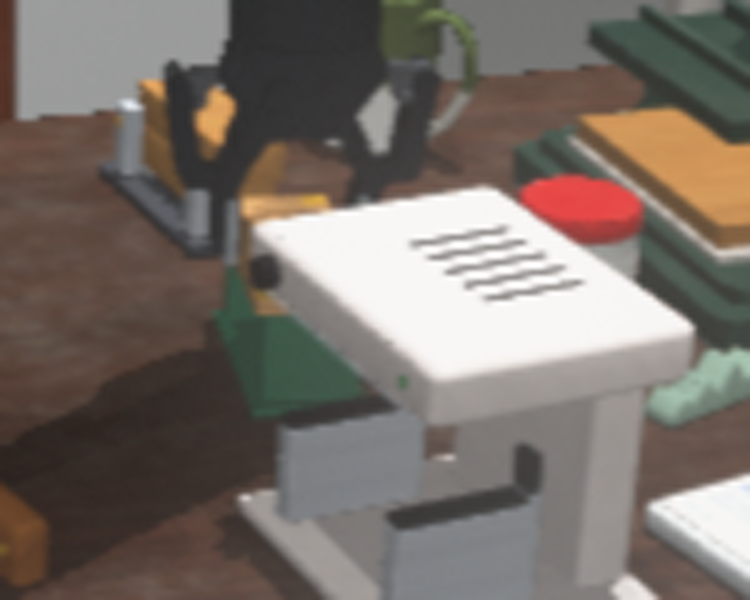

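```bash
python3 -m crank '[{"hand":0.2,"dx":0,"dy":0,"dz":0,"yaw":0},{"hand":0,"dx":0,"dy":0,"dz":0,"yaw":0},{"hand":0,"dx":0,"dy":0,"dz":0,"yaw":0},{"hand":0,"dx":0,"dy":0,"dz":0,"yaw":0},{"hand":0,"dx":0,"dy":-5,"dz":0,"yaw":0},{"hand":0,"dx":0,"dy":-25,"dz":0,"yaw":0},{"hand":0,"dx":0,"dy":-60,"dz":0,"yaw":0},{"hand":0,"dx":0,"dy":-95,"dz":-30,"yaw":0},{"hand":0,"dx":0,"dy":-130,"dz":-60,"yaw":0},{"hand":0,"dx":0,"dy":-160,"dz":-80,"yaw":0},{"hand":0,"dx":0,"dy":-170,"dz":-80,"yaw":0},{"hand":0,"dx":0,"dy":-170,"dz":-80,"yaw":0}]'
python3 - <<'E'
from h import *
f=bot.grab_frame('wrist');cv2.imwrite('pics/w11.png',f[:,:,::-1]);np.savez('w11.npz',*cam('wrist'))
f=bot.grab_frame('scene');cv2.imwrite('pics/w11s.png',f[:,:,::-1])
E
```

```text
clock: 11.05
position: [0.6408, -0.0994, 0.2292]
tool_rot: [-1.571, -0.005, -0.166]
force: [0.8, 1.2, -0.4]
grip_width: 0.0854
```

View pics/w11.png

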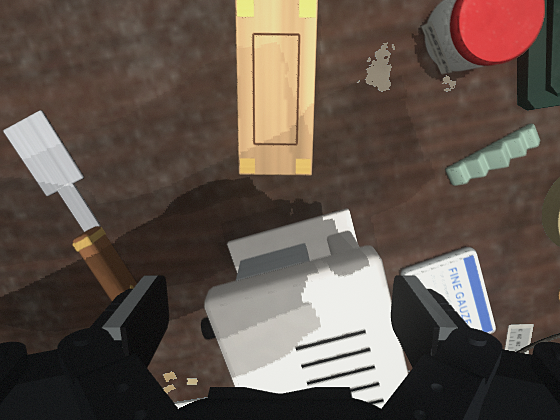

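View pics/w11s.png

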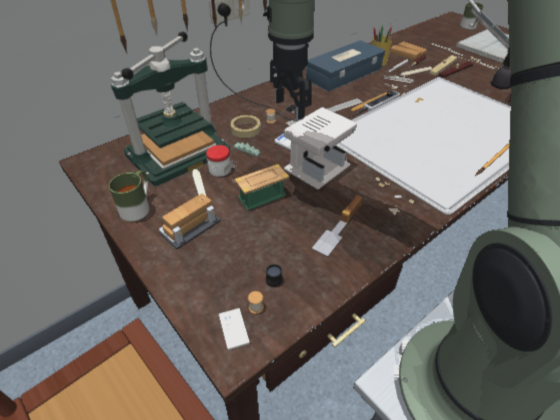

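```bash
python3 - <<'E'
from h import *
w=np.load('w11.npz');c=(w['arr_0'],w['arr_1'],w['arr_2'])
A=lambda u,v,z:onz(c,u,v,z)[:2]
a=A(239,174,.068);b=A(312.5,174,.068);f1=A(236,2,.068);f2=A(317,2,.068)
print(a,b,np.linalg.norm(a-b),np.arctan2(*(a-b)[::-1]), np.arctan2(*(f1-a)[::-1]),np.arctan2(*(f2-b)[::-1]))
m=(a+b)/2
for y in (1.40,): print('centre',m+.065*np.array([np.cos(y),np.sin(y)]))
E
python3 d.py .50 -.17 .25 -1.57
```

```text
[ 0.61178958 -0.07457006] [ 0.66997589 -0.08423094] 0.05898287316364666 2.977059998880958 1.394480400643842 1.4048434056393941
centre [ 0.6519306  -0.01534627]
t 11.15 pos [ 0.6396 -0.0972  0.2254] rot [-1.5706e+00 -5.0000e-04 -1.6300e-01] w 0.0851 F [ 0.1 -0.5 -0.7]
dx dy dz [-125.9  -24.6  -94.5] norm 159.4 worldyaw change -1.407 => yaw row (neg)  1.407
```

```bash
python3 -m crank '[{"hand":0,"dx":-12,"dy":-10,"dz":-10,"yaw":0.12},{"hand":0,"dx":-24,"dy":-20,"dz":-20,"yaw":0.24},{"hand":0,"dx":-36,"dy":-25,"dz":-30,"yaw":0.36},{"hand":0,"dx":-48,"dy":-25,"dz":-40,"yaw":0.48},{"hand":0,"dx":-60,"dy":-25,"dz":-50,"yaw":0.6},{"hand":0,"dx":-72,"dy":-25,"dz":-60,"yaw":0.72},{"hand":0,"dx":-84,"dy":-25,"dz":-70,"yaw":0.84},{"hand":0,"dx":-96,"dy":-25,"dz":-80,"yaw":0.96},{"hand":0,"dx":-108,"dy":-25,"dz":-90,"yaw":1.08},{"hand":0,"dx":-120,"dy":-25,"dz":-94,"yaw":1.2},{"hand":0,"dx":-126,"dy":-25,"dz":-94,"yaw":1.32},{"hand":0,"dx":-126,"dy":-25,"dz":-94,"yaw":1.407}]';python3 -m crank '[{"hand":0,"dx":0,"dy":0,"dz":0,"yaw":0},{"hand":0,"dx":0,"dy":0,"dz":0,"yaw":0},{"hand":0,"dx":0,"dy":0,"dz":0,"yaw":0}]'
python3 - <<'E'
from h import *
f=bot.grab_frame('wrist');cv2.imwrite('pics/w12.png',f[:,:,::-1]);np.savez('w12.npz',*cam('wrist'))
f=f[:,:,::-1]
cv2.imwrite('pics/w12a.png',cv2.resize(f[10:160,200:400],(800,600),interpolation=cv2.INTER_CUBIC))
cv2.imwrite('pics/w12b.png',cv2.resize(f[140:290,80:280],(800,600),interpolation=cv2.INTER_CUBIC))
E
```

```text
clock: 12.15
position: [0.4986, -0.1691, 0.2492]
tool_rot: [-1.573, 0.0, -1.576]
force: [0.1, 0.2, 0.9]
grip_width: 0.0855
clock: 12.4
position: [0.5001, -0.1692, 0.2496]
tool_rot: [-1.572, 0.001, -1.566]
force: [0.2, -0.5, -0.5]
grip_width: 0.0854
```

View pics/w12.png

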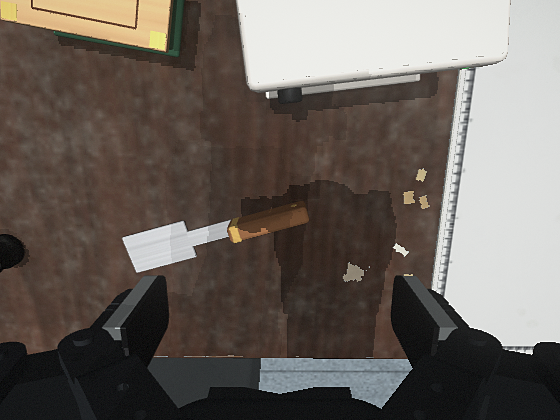

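View pics/w12b.png

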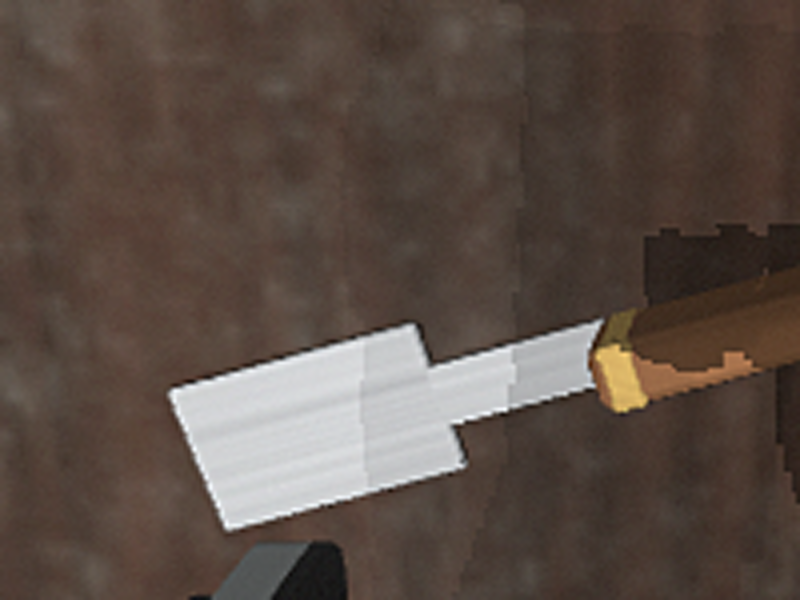

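View pics/w12a.png

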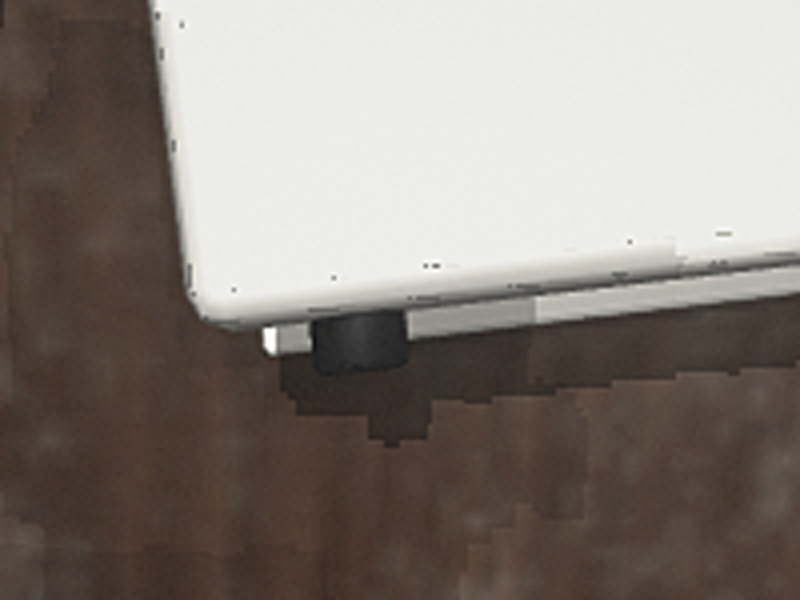

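Run:
```python
from h import *
w=np.load('w12.npz');c=(w['arr_0'],w['arr_1'],w['arr_2'])
B=lambda u,v,z:onz(c,80+u/4,140+v/4,z)[:2]
k=[B(*q,.004) for q in [(170,390),(415,324),(465,466),(230,530)]]
m=np.mean(k,0);tip=(k[0]+k[3])/2;back=(k[1]+k[2])/2
d=tip-back;print('blade',m.round(4),'len',np.linalg.norm(d),'w',np.linalg.norm(k[0]-k[3]),np.linalg.norm(k[1]-k[2]))
for dd in (d,k[0]-k[1],k[3]-k[2]): print('yaw',np.arctan2(dd[1],dd[0]))
y=np.arctan2(d[1],d[0]);u=d/np.linalg.norm(d)
print('origin',m-.125*u)
f=cv2.imread('pics/w12.png')
cv2.imwrite('pics/w12c.png',cv2.resize(f[180:260,215:325],(770,560),interpolation=cv2.INTER_CUBIC))
for q in [(287,98.5),(418,79)]:print('hood base edge',onz(c,*q,.008).round(4))
```

```text
blade [ 0.4215 -0.0383] len 0.06989782178840799 w 0.04306491577601897 0.0423308601300774
yaw 1.850009001540193
yaw 1.844771100965976
yaw 1.855315935728384
origin [ 0.45599599 -0.15842792]
hood base edge [ 0.5776 -0.1757  0.008 ]
hood base edge [ 0.5959 -0.3008  0.008 ]
```

View pics/w12c.png

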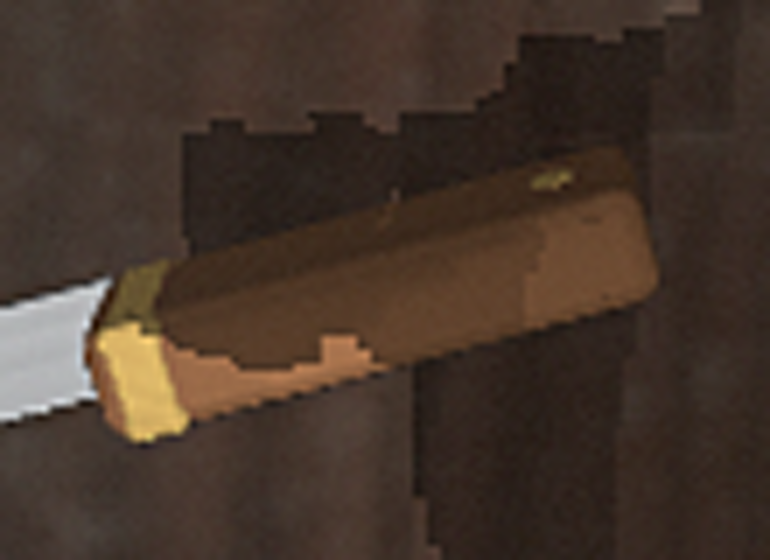

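```bash
python3 - <<'E'
from h import *
w=np.load('w12.npz');c=(w['arr_0'],w['arr_1'],w['arr_2'])
A=lambda u,v:onz(c,215+u/7,180+v/7,.032)[:2]
f=A(125,385);b=A(648,235);d=f-b
print('handle',f,b,(f+b)/2,np.linalg.norm(d),np.arctan2(d[1],d[0]))
E
python3 d.py .456 -.158 .10 .279
```

```text
handle [ 0.44570538 -0.12210371] [ 0.46843315 -0.19663892] [ 0.45706927 -0.15937131] 0.07792335395761041 1.8667667496032985
t 12.45 pos [ 0.5002 -0.1693  0.2498] rot [-1.5715e+00  5.0000e-04 -1.5665e+00] w 0.0851 F [-0.8  0.2 -0.1]
dx dy dz [-11.5 149.8 -44. ] norm 156.5 worldyaw change 1.8455 => yaw row (neg)  -1.8455
```

```bash
python3 -m crank '[{"hand":0,"dx":-1,"dy":8,"dz":-4,"yaw":-0.12},{"hand":0,"dx":-2,"dy":16,"dz":-8,"yaw":-0.24},{"hand":0,"dx":-3,"dy":24,"dz":-12,"yaw":-0.36},{"hand":0,"dx":-4,"dy":32,"dz":-16,"yaw":-0.48},{"hand":0,"dx":-5,"dy":40,"dz":-20,"yaw":-0.6},{"hand":0,"dx":-6,"dy":50,"dz":-24,"yaw":-0.72},{"hand":0,"dx":-7,"dy":60,"dz":-28,"yaw":-0.84},{"hand":0,"dx":-8,"dy":70,"dz":-32,"yaw":-0.96},{"hand":0,"dx":-9,"dy":80,"dz":-36,"yaw":-1.08},{"hand":0,"dx":-10,"dy":90,"dz":-40,"yaw":-1.2},{"hand":0,"dx":-11,"dy":100,"dz":-44,"yaw":-1.32},{"hand":0,"dx":-11,"dy":110,"dz":-44,"yaw":-1.44}]'; python3 d.py .4565 -.1585 .08 .283
```

```text
clock: 13.45
position: [0.4555, -0.1586, 0.1397]
tool_rot: [-1.57, 0.0, -0.122]
force: [0.3, -0.8, -0.2]
grip_width: 0.0852
t 13.45 pos [ 0.4555 -0.1586  0.1397] rot [-1.5704e+00  4.0000e-04 -1.2190e-01] w 0.0852 F [ 0.3 -0.8 -0.2]
dx dy dz [ 1.  59.7  0.2] norm 59.7 worldyaw change 0.4049 => yaw row (neg)  -0.4049
```

```bash
python3 -m crank '[{"hand":0,"dx":1,"dy":15,"dz":0,"yaw":-0.12},{"hand":0,"dx":1,"dy":30,"dz":0,"yaw":-0.24},{"hand":0,"dx":1,"dy":50,"dz":0,"yaw":-0.36},{"hand":0,"dx":1,"dy":60,"dz":0,"yaw":-0.405},{"hand":0,"dx":1,"dy":60,"dz":0,"yaw":-0.405},{"hand":0,"dx":1,"dy":60,"dz":0,"yaw":-0.405},{"hand":0,"dx":1,"dy":60,"dz":0,"yaw":-0.405}]'
python3 - <<'E'
from h import *
f=bot.grab_frame('wrist');cv2.imwrite('pics/w13.png',f[:,:,::-1]);np.savez('w13.npz',*cam('wrist'))
E
python3 d.py .4565 -.1585 .006 .283
```

```text
clock: 14.03
position: [0.4574, -0.1589, 0.0809]
tool_rot: [-1.571, -0.001, 0.274]
force: [-0.1, 0.1, -0.3]
grip_width: 0.0855
t 14.08 pos [ 0.4575 -0.1591  0.081 ] rot [-1.5714e+00 -9.0000e-04  2.7380e-01] w 0.0856 F [-0.4  0.1  0.6]
dx dy dz [-0.9 75.   0.9] norm 75.1 worldyaw change 0.0092 => yaw row (neg)  -0.0092
```

View pics/w13.png

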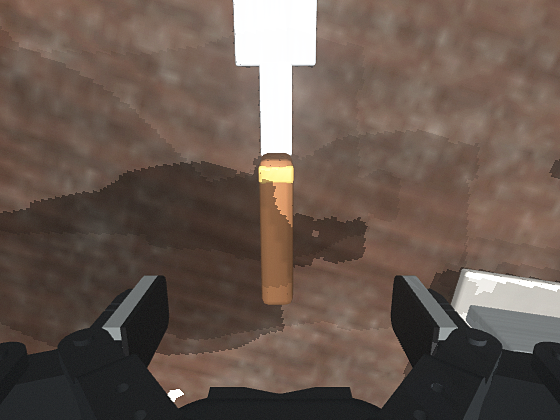

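```bash
python3 - <<'E'
from h import *
w=np.load('w13.npz');c=(w['arr_0'],w['arr_1'],w['arr_2'])
p,R,s=tool()
for q in [(276,166),(277.5,300)]:
    print((R.T@(onz(c,*q,.032)-p)*1000).round(1))
E
python3 -m crank '[{"hand":0,"dx":-1,"dy":20,"dz":1,"yaw":-0.01},{"hand":0,"dx":-1,"dy":40,"dz":1,"yaw":-0.01},{"hand":0,"dx":-1,"dy":60,"dz":1,"yaw":-0.01},{"hand":0,"dx":-1,"dy":70,"dz":1,"yaw":-0.01},{"hand":0,"dx":-1,"dy":75,"dz":1,"yaw":-0.01},{"hand":0,"dx":-1,"dy":75,"dz":1,"yaw":-0.01},{"hand":0.4,"dx":-1,"dy":75,"dz":1,"yaw":-0.01},{"hand":0.8,"dx":-1,"dy":75,"dz":1,"yaw":-0.01},{"hand":1,"dx":-1,"dy":75,"dz":1,"yaw":-0.01},{"hand":1,"dx":-1,"dy":75,"dz":1,"yaw":-0.01},{"hand":1,"dx":-1,"dy":75,"dz":1,"yaw":-0.01},{"hand":1,"dx":-1,"dy":75,"dz":1,"yaw":-0.01}]' 110
python3 - <<'E'
from h import *
f=bot.grab_frame('wrist');cv2.imwrite('pics/w14.png',f[:,:,::-1]);np.savez('w14.npz',*cam('wrist'))
E
python3 d.py .4565 -.1585 .17 .283
```

```text
[-1.2 49.  41.5]
[ -0.5  49.1 -33.9]
clock: 15.08
position: [0.456, -0.1585, 0.0059]
tool_rot: [-1.571, -0.0, 0.285]
force: [-5.8, 1.4, 20.5]
grip_width: 0.0163
t 15.13 pos [ 0.4559 -0.1585  0.0059] rot [-1.5714e+00 -2.0000e-04  2.8470e-01] w 0.0158 F [-3.9 -0.1 15.8]
dx dy dz [   0.6 -164.1   -0.3] norm 164.1 worldyaw change -0.0017 => yaw row (neg)  0.0017
```

View pics/w14.png

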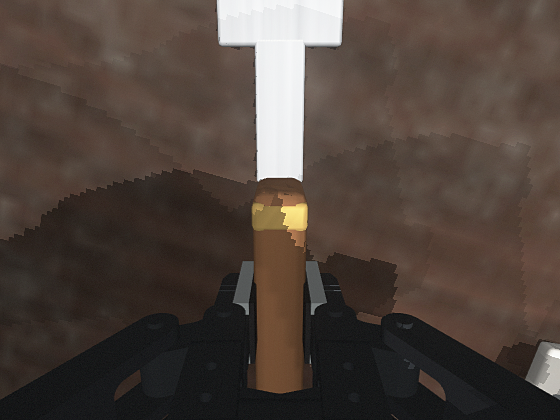

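```bash
python3 - <<'E'
from h import *
w=np.load('w14.npz');c=(w['arr_0'],w['arr_1'],w['arr_2'])
p,R,s=tool()
for q in [(218,45.5),(342,45.5),(256.5,179),(302.5,179),(256,100),(304,100)]:
    print((R.T@(onz(c,*q,.004)-p)*1000).round(1))
E
python3 -m crank '[{"hand":1,"dx":0,"dy":-5,"dz":0,"yaw":0},{"hand":1,"dx":0,"dy":-15,"dz":0,"yaw":0},{"hand":1,"dx":0,"dy":-30,"dz":0,"yaw":0},{"hand":1,"dx":0,"dy":-55,"dz":0,"yaw":0},{"hand":1,"dx":0,"dy":-80,"dz":0,"yaw":0},{"hand":1,"dx":0,"dy":-110,"dz":0,"yaw":0},{"hand":1,"dx":0,"dy":-140,"dz":0,"yaw":0},{"hand":1,"dx":0,"dy":-164,"dz":0,"yaw":0},{"hand":1,"dx":0,"dy":-164,"dz":0,"yaw":0}]'
python3 d.py .44 -.03 .17 -1.734
```

```text
[-20.9   1.8  90.8]
[22.4  1.8 90.8]
[-8.2  1.8 43.6]
[ 9.4  1.8 43.6]
[-7.9  1.8 72.6]
[ 9.5  1.8 72.6]
clock: 15.88
position: [0.4573, -0.1585, 0.1739]
tool_rot: [-1.574, -0.004, 0.285]
force: [1.4, -0.0, -0.7]
grip_width: 0.0164
t 15.88 pos [ 0.4573 -0.1585  0.1739] rot [-1.5743 -0.0042  0.285 ] w 0.0164 F [ 1.4 -0.  -0.7]
dx dy dz [ 19.5   3.5 128.2] norm 129.8 worldyaw change -2.019 => yaw row (neg)  2.019
```

Run:
```python
from h import *
f=cv2.imread('pics/w11.png')
cv2.imwrite('pics/w11a.png',cv2.resize(f[200:380,190:410],(792,648),interpolation=cv2.INTER_CUBIC)[:600])
f=cv2.imread('pics/w12.png')
cv2.imwrite('pics/w12d.png',cv2.resize(f[0:120,225:525],(800,320),interpolation=cv2.INTER_CUBIC))
```

```text
(no output)
```

View pics/w11a.png

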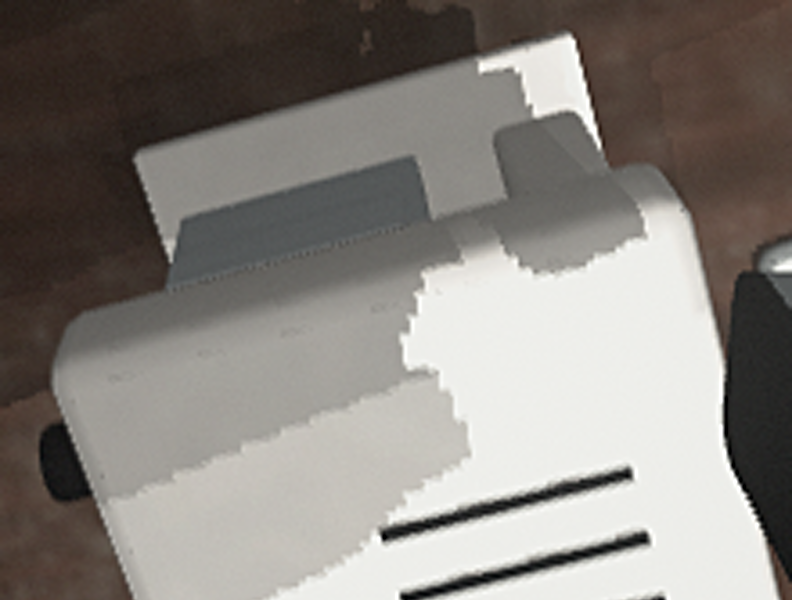

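View pics/w12d.png

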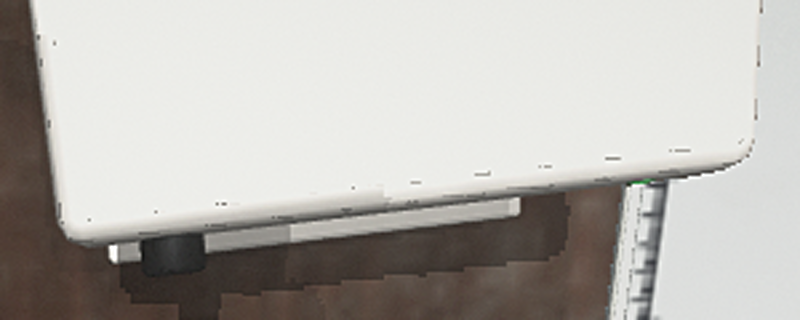

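Run:
```python
from h import *
w=np.load('w11.npz');c=(w['arr_0'],w['arr_1'],w['arr_2'])
A=lambda u,v,z:onz(c,190+u/3.6,200+v/3.6,z)[:2]
a=A(183,218,.008);b=A(415,157,.008);d=b-a;y=np.arctan2(d[1],d[0]);print('ledge',a,b,np.linalg.norm(d),y)
a2=A(135,158,.008);b2=A(572,35,.008);d2=b2-a2;print('base edge',a2,b2,np.linalg.norm(d2),np.arctan2(d2[1],d2[0]))
y=np.arctan2(d2[1],d2[0])
for yy in (y,.14): 
    e=np.array([np.cos(yy),np.sin(yy)]);n=np.array([-np.sin(yy),np.cos(yy)])
    print('origin from ledge', a+.032*e-.054*n, b-.030*e-.054*n)
w=np.load('w12.npz');c=(w['arr_0'],w['arr_1'],w['arr_2'])
A=lambda u,v,z:onz(c,225+u/2.667,v/2.667,z)[:2]
l=A(114,263,0);r=A(520,216,0);print('basefront',l,r,np.linalg.norm(l-r),(l+r)/2,np.arctan2(*(l-r)[::-1])-np.pi/2)
# lamp front silhouette
l=A(65,235,.128);r=A(752,158,.128);print('lampfront',l,r,np.linalg.norm(l-r),(l+r)/2,np.arctan2(*(l-r)[::-1])-np.pi/2)
```

```text
ledge [ 0.58839831 -0.17226973] [ 0.6564557  -0.16481383] 0.06846457912810541 0.10911802491728181
base edge [ 0.57853829 -0.15214702] [ 0.70418825 -0.13660874] 0.1266070785023715 0.12303855691484353
origin from ledge [ 0.62678373 -0.2219342 ] [ 0.63330982 -0.22208745]
origin from ledge [ 0.62762055 -0.22127602] [ 0.63428455 -0.22247179]
basefront [ 0.57751397 -0.1567531 ] [ 0.59465381 -0.3057287 ] 0.14995834218937684 [ 0.58608389 -0.2312409 ] 0.11454762419984199
lampfront [ 0.58176272 -0.14844808] [ 0.60025941 -0.31569476] 0.16826640048897393 [ 0.59101106 -0.23207142] 0.11014765475825339
```

```bash
python3 d.py .438 .02 .19 -1.736; python3 -m crank '[{"hand":1,"dx":0,"dy":-5,"dz":8,"yaw":0.05},{"hand":1,"dx":2,"dy":-10,"dz":18,"yaw":0.15},{"hand":1,"dx":4,"dy":-15,"dz":30,"yaw":0.27},{"hand":1,"dx":6,"dy":-15,"dz":44,"yaw":0.39},{"hand":1,"dx":8,"dy":-15,"dz":58,"yaw":0.51},{"hand":1,"dx":12,"dy":-15,"dz":74,"yaw":0.63},{"hand":1,"dx":16,"dy":-15,"dz":90,"yaw":0.75},{"hand":1,"dx":20,"dy":-15,"dz":106,"yaw":0.87},{"hand":1,"dx":24,"dy":-15,"dz":122,"yaw":0.99},{"hand":1,"dx":28,"dy":-15,"dz":138,"yaw":1.11},{"hand":1,"dx":31,"dy":-15,"dz":154,"yaw":1.23},{"hand":1,"dx":31,"dy":-15,"dz":170,"yaw":1.35}]'
python3 d.py .438 .02 .10 -1.736
```

```text
t 15.88 pos [ 0.4573 -0.1585  0.1739] rot [-1.5743 -0.0042  0.285 ] w 0.0164 F [ 1.4 -0.  -0.7]
dx dy dz [ 31.7 -16.6 176.7] norm 180.3 worldyaw change -2.021 => yaw row (neg)  2.021
clock: 16.88
position: [0.4375, 0.0146, 0.1844]
tool_rot: [-1.571, 0.0, -1.071]
force: [-0.0, 0.5, -1.6]
grip_width: 0.0165
t 16.88 pos [0.4375 0.0146 0.1844] rot [-1.5707e+00  4.0000e-04 -1.0705e+00] w 0.0165 F [-0.   0.5 -1.6]
dx dy dz [-4.5 84.4  3. ] norm 84.6 worldyaw change -0.6655 => yaw row (neg)  0.6655
```

```bash
python3 -m crank '[{"hand":1,"dx":-1,"dy":0,"dz":1,"yaw":0.12},{"hand":1,"dx":-2,"dy":0,"dz":2,"yaw":0.24},{"hand":1,"dx":-3,"dy":0,"dz":2,"yaw":0.36},{"hand":1,"dx":-4,"dy":5,"dz":2,"yaw":0.48},{"hand":1,"dx":-5,"dy":15,"dz":2,"yaw":0.6},{"hand":1,"dx":-5,"dy":35,"dz":2,"yaw":0.665},{"hand":1,"dx":-5,"dy":60,"dz":2,"yaw":0.665},{"hand":1,"dx":-5,"dy":80,"dz":2,"yaw":0.665},{"hand":1,"dx":-5,"dy":84,"dz":2,"yaw":0.665},{"hand":1,"dx":-5,"dy":84,"dz":2,"yaw":0.665},{"hand":1,"dx":-5,"dy":84,"dz":2,"yaw":0.665}]'
python3 - <<'E'
from h import *
f=bot.grab_frame('wrist');cv2.imwrite('pics/w15.png',f[:,:,::-1]);np.savez('w15.npz',*cam('wrist'))
f=bot.grab_frame('scene');cv2.imwrite('pics/w15s.png',cv2.resize(f[100:280,150:390,::-1],(800,600),interpolation=cv2.INTER_CUBIC))
print(bot.observe()['qpos'].round(2))
E
python3 d.py .438 .02 .046 -1.736
```

```text
clock: 17.8
position: [0.4372, 0.019, 0.101]
tool_rot: [-1.571, 0.0, -1.73]
force: [0.7, -0.8, -1.6]
grip_width: 0.016
[ 0.1   0.46 -0.35  2.17  0.3   0.55 -2.2 ]
t 17.9 pos [0.4377 0.0189 0.1014] rot [-1.5693e+00  4.0000e-04 -1.7301e+00] w 0.016 F [-0.5 -0.1 -2.1]
dx dy dz [-1.1 55.4  0.1] norm 55.4 worldyaw change -0.0059 => yaw row (neg)  0.0059
```

View pics/w15.png

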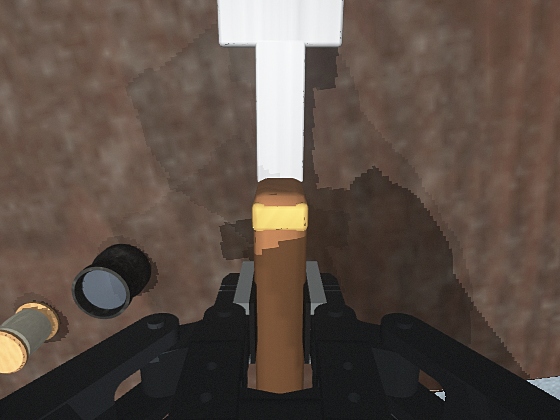

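View pics/w15s.png

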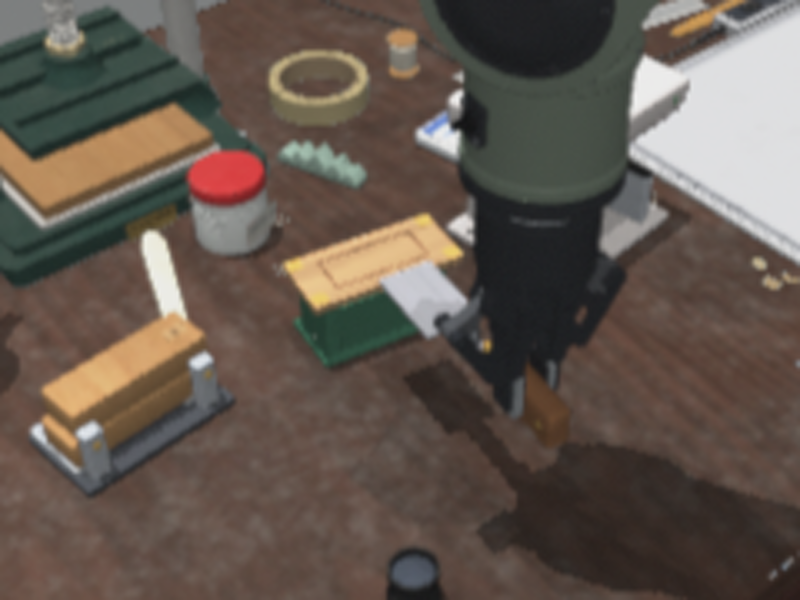

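```bash
python3 -m crank '[{"hand":1,"dx":0,"dy":15,"dz":0,"yaw":0.006},{"hand":1,"dx":-1,"dy":35,"dz":0,"yaw":0.006},{"hand":1,"dx":-1,"dy":50,"dz":0,"yaw":0.006},{"hand":1,"dx":-1,"dy":57,"dz":0,"yaw":0.006},{"hand":1,"dx":-1,"dy":57,"dz":0,"yaw":0.006},{"hand":1,"dx":-1,"dy":57,"dz":0,"yaw":0.006}]'
python3 - <<'E'
from h import *
f=bot.grab_frame('wrist');cv2.imwrite('pics/w16.png',f[:,:,::-1]);np.savez('w16.npz',*cam('wrist'))
E
python3 d.py .527 .0053 .044 -1.736
```

```text
clock: 18.4
position: [0.4375, 0.02, 0.044]
tool_rot: [-1.57, 0.0, -1.736]
force: [0.5, -0.0, -2.5]
grip_width: 0.0158
t 18.45 pos [0.4377 0.0199 0.0442] rot [-1.5698e+00  3.0000e-04 -1.7361e+00] w 0.0161 F [-0.   0.2 -1.3]
dx dy dz [-0.3  0.3 90.5] norm 90.5 worldyaw change 0.0001 => yaw row (neg)  -0.0001
```

View pics/w16.png

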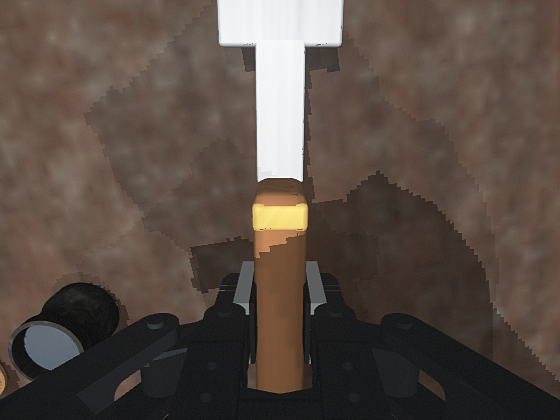

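```bash
python3 -m crank '[{"hand":1,"dx":0,"dy":0,"dz":6,"yaw":0},{"hand":1,"dx":0,"dy":0,"dz":16,"yaw":0},{"hand":1,"dx":0,"dy":0,"dz":28,"yaw":0},{"hand":1,"dx":0,"dy":0,"dz":40,"yaw":0},{"hand":1,"dx":0,"dy":0,"dz":52,"yaw":0},{"hand":1,"dx":0,"dy":0,"dz":64,"yaw":0},{"hand":1,"dx":0,"dy":0,"dz":76,"yaw":0},{"hand":1,"dx":0,"dy":0,"dz":86,"yaw":0},{"hand":1,"dx":0,"dy":0,"dz":91,"yaw":0},{"hand":1,"dx":0,"dy":0,"dz":91,"yaw":0},{"hand":1,"dx":0,"dy":0,"dz":91,"yaw":0}]'
python3 - <<'E'
from h import *
f=bot.grab_frame('wrist');cv2.imwrite('pics/w17.png',f[:,:,::-1]);np.savez('w17.npz',*cam('wrist'))
f=bot.grab_frame('side');cv2.imwrite('pics/w17s.png',cv2.resize(f[170:290,240:400,::-1],(800,600),interpolation=cv2.INTER_CUBIC))
E
python3 d.py .527 .0053 .06 -1.736
```

```text
clock: 19.37
position: [0.527, 0.0048, 0.0434]
tool_rot: [-1.571, 0.0, -1.736]
force: [-0.1, -0.0, -1.2]
grip_width: 0.0161
t 19.47 pos [0.5266 0.005  0.0434] rot [-1.5712e+00 -1.0000e-04 -1.7359e+00] w 0.016 F [ 0.3  0.1 -2.1]
dx dy dz [ -0.4 -16.6   0.4] norm 16.6 worldyaw change -0.0001 => yaw row (neg)  0.0001
```

View pics/w17.png

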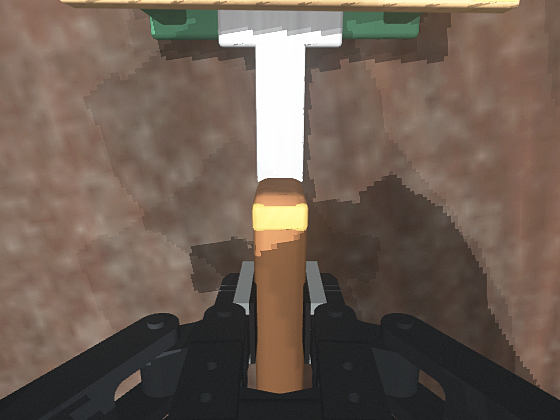

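View pics/w17s.png

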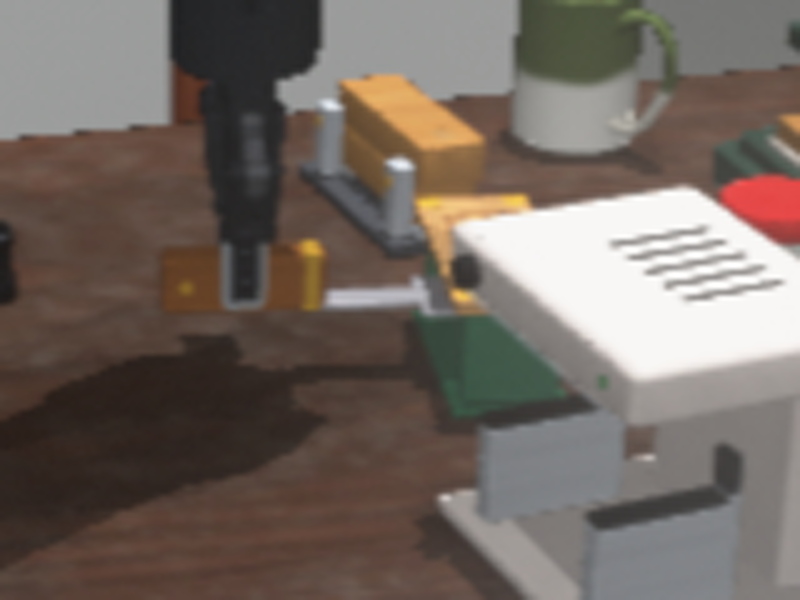

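```bash
python3 - <<'E'
from h import *
w=np.load('w17.npz');c=(w['arr_0'],w['arr_1'],w['arr_2'])
p,R,s=tool()
for q,z in [((62,3),.068),((517,8),.060),((518,-2),.068),((280,10),.060),((280,46),.0418)]:
    print((R.T@(onz(c,*q,z)-p)*1000).round(1))
E
python3 -m crank '[{"hand":1,"dx":0,"dy":-6,"dz":0,"yaw":0},{"hand":1,"dx":0,"dy":-11,"dz":0,"yaw":0},{"hand":1,"dx":0,"dy":-14,"dz":0,"yaw":0},{"hand":1,"dx":0,"dy":-17,"dz":0,"yaw":0},{"hand":1,"dx":0,"dy":-19,"dz":0,"yaw":0},{"hand":1,"dx":0,"dy":-21,"dz":0,"yaw":0},{"hand":1,"dx":0,"dy":-24,"dz":0,"yaw":0},{"hand":1,"dx":0,"dy":-28,"dz":0,"yaw":0},{"hand":1,"dx":0,"dy":-32,"dz":0,"yaw":0},{"hand":1,"dx":0,"dy":-34,"dz":0,"yaw":0},{"hand":1,"dx":0,"dy":-34,"dz":0,"yaw":0},{"hand":1,"dx":0,"dy":-34,"dz":0,"yaw":0}]' 120
python3 - <<'E'
from h import *
f=bot.grab_frame('wrist');cv2.imwrite('pics/w18.png',f[:,:,::-1]);np.savez('w18.npz',*cam('wrist'))
f=bot.grab_frame('side');cv2.imwrite('pics/w18s.png',cv2.resize(f[170:290,240:400,::-1],(800,600),interpolation=cv2.INTER_CUBIC))
E
```

```text
[-60.8 -24.7  97.7]
[ 69.8 -16.7  98.2]
[ 65.2 -24.7  98.9]
[ -0.5 -16.7  97.7]
[-0.4  1.5 90.4]
clock: 20.47
position: [0.527, 0.0049, 0.0774]
tool_rot: [-1.571, 0.0, -1.736]
force: [-0.0, 0.2, -3.0]
grip_width: 0.0163
```

View pics/w18.png

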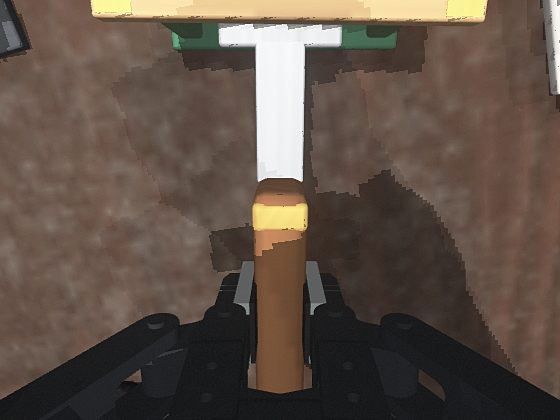

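View pics/w18s.png

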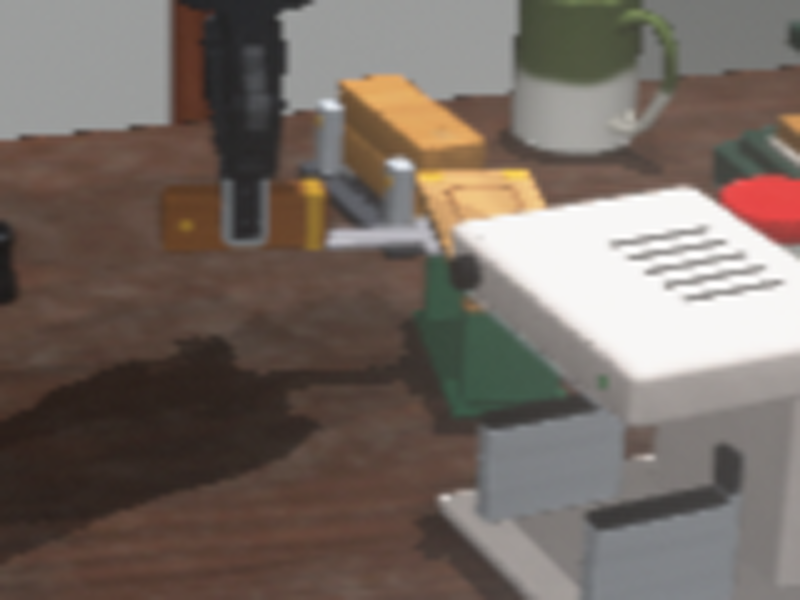

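```bash
python3 -m crank '[{"hand":1,"dx":0,"dy":0,"dz":-3,"yaw":0},{"hand":1,"dx":0,"dy":0,"dz":-9,"yaw":0},{"hand":1,"dx":0,"dy":0,"dz":-18,"yaw":0},{"hand":1,"dx":0,"dy":0,"dz":-30,"yaw":0},{"hand":1,"dx":0,"dy":0,"dz":-44,"yaw":0},{"hand":1,"dx":0,"dy":0,"dz":-58,"yaw":0},{"hand":1,"dx":0,"dy":0,"dz":-72,"yaw":0},{"hand":1,"dx":0,"dy":0,"dz":-84,"yaw":0},{"hand":1,"dx":0,"dy":0,"dz":-94,"yaw":0},{"hand":1,"dx":0,"dy":0,"dz":-102,"yaw":0},{"hand":1,"dx":0,"dy":0,"dz":-107,"yaw":0},{"hand":1,"dx":0,"dy":0,"dz":-110,"yaw":0}]'
python3 - <<'E'
from h import *
f=bot.grab_frame('wrist');cv2.imwrite('pics/w19.png',f[:,:,::-1]);np.savez('w19.npz',*cam('wrist'))
f=bot.grab_frame('scene');cv2.imwrite('pics/w19s.png',cv2.resize(f[100:280,150:390,::-1],(800,600),interpolation=cv2.INTER_CUBIC))
E
python3 d.py .373 -.253 .077 -1.456
```

```text
clock: 21.57
position: [0.418, 0.0231, 0.0774]
tool_rot: [-1.571, -0.0, -1.736]
force: [0.6, -1.1, -1.8]
grip_width: 0.0161
t 21.67 pos [0.4184 0.0231 0.0774] rot [-1.5707  0.     -1.7359] w 0.0158 F [-0.1 -0.8 -2.9]
dx dy dz [279.8   0.4   0.6] norm 279.8 worldyaw change 0.2799 => yaw row (neg)  -0.2799
```

View pics/w19.png

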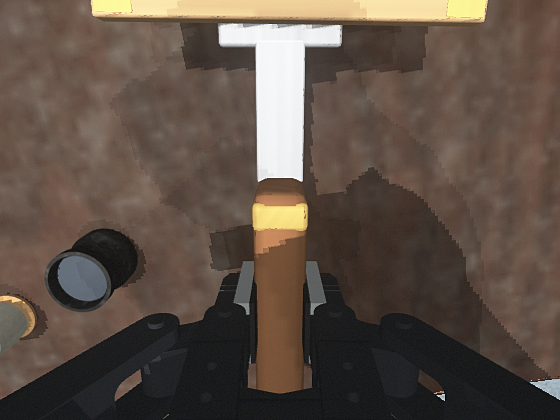

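View pics/w19s.png

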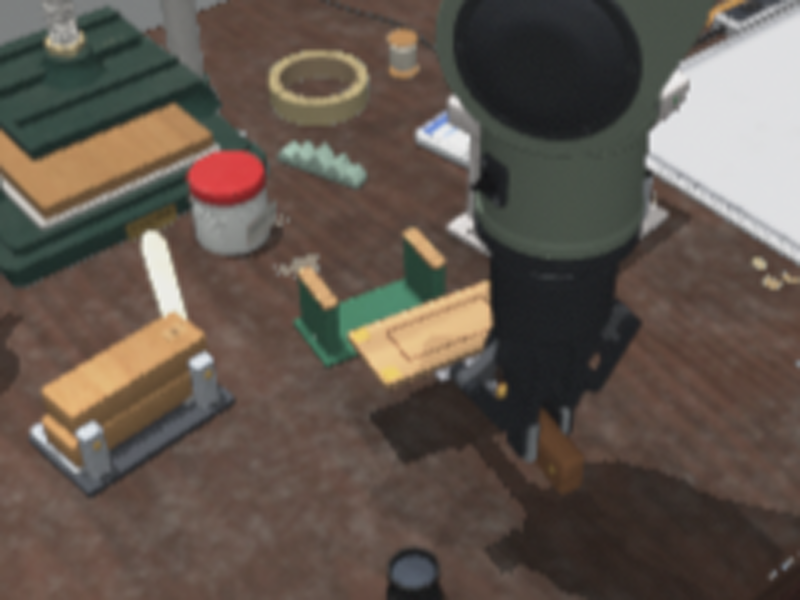

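```bash
python3 -m crank '[{"hand":1,"dx":4,"dy":0,"dz":0,"yaw":0},{"hand":1,"dx":12,"dy":0,"dz":0,"yaw":0},{"hand":1,"dx":24,"dy":0,"dz":0,"yaw":0},{"hand":1,"dx":39,"dy":0,"dz":0,"yaw":0},{"hand":1,"dx":55,"dy":0,"dz":0,"yaw":0},{"hand":1,"dx":71,"dy":0,"dz":0,"yaw":0},{"hand":1,"dx":87,"dy":0,"dz":0,"yaw":0},{"hand":1,"dx":103,"dy":0,"dz":0,"yaw":0},{"hand":1,"dx":119,"dy":0,"dz":0,"yaw":0},{"hand":1,"dx":135,"dy":0,"dz":0,"yaw":0},{"hand":1,"dx":151,"dy":0,"dz":0,"yaw":0},{"hand":1,"dx":167,"dy":0,"dz":0,"yaw":0}]'
python3 -m crank '[{"hand":1,"dx":16,"dy":0,"dz":0,"yaw":-0.01},{"hand":1,"dx":32,"dy":0,"dz":0,"yaw":-0.03},{"hand":1,"dx":48,"dy":0,"dz":0,"yaw":-0.06},{"hand":1,"dx":64,"dy":0,"dz":0,"yaw":-0.1},{"hand":1,"dx":79,"dy":0,"dz":0,"yaw":-0.14},{"hand":1,"dx":92,"dy":0,"dz":0,"yaw":-0.18},{"hand":1,"dx":102,"dy":0,"dz":0,"yaw":-0.22},{"hand":1,"dx":109,"dy":0,"dz":0,"yaw":-0.25},{"hand":1,"dx":113,"dy":0,"dz":0,"yaw":-0.27},{"hand":1,"dx":113,"dy":0,"dz":0,"yaw":-0.28},{"hand":1,"dx":113,"dy":0,"dz":0,"yaw":-0.28},{"hand":1,"dx":113,"dy":0,"dz":0,"yaw":-0.28}]'
python3 - <<'E'
from h import *
f=bot.grab_frame('wrist');cv2.imwrite('pics/w20.png',f[:,:,::-1]);np.savez('w20.npz',*cam('wrist'))
f=bot.grab_frame('side');cv2.imwrite('pics/w20s.png',f[:,:,::-1])
E
python3 d.py .373 -.253 .077 -1.456
```

```text
clock: 22.67
position: [0.3906, -0.1434, 0.0772]
tool_rot: [-1.571, -0.0, -1.737]
force: [0.6, -0.2, -3.7]
grip_width: 0.0158
clock: 23.67
position: [0.3724, -0.2529, 0.0773]
tool_rot: [-1.571, 0.0, -1.456]
force: [0.4, -0.5, -2.1]
grip_width: 0.0162
t 23.77 pos [ 0.3726 -0.2528  0.0773] rot [-1.5708e+00  1.0000e-04 -1.4559e+00] w 0.0159 F [ 0.2  0.2 -3.2]
dx dy dz [0.3 0.3 0.4] norm 0.6 worldyaw change -0.0001 => yaw row (neg)  0.0001
```

View pics/w20.png

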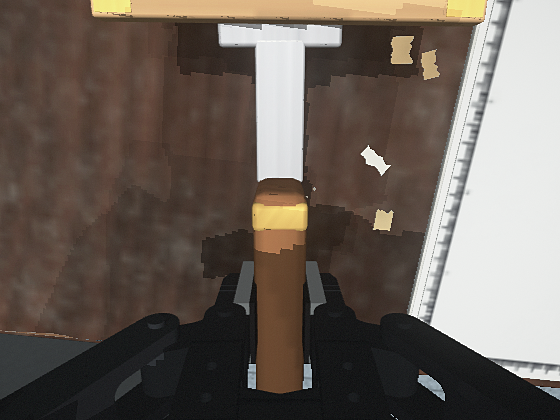

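View pics/w20s.png

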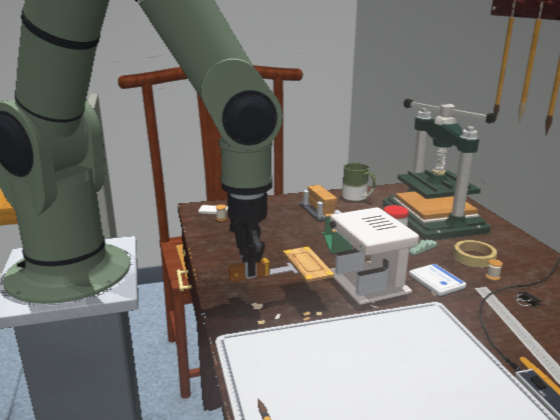

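Run:
```python
from h import *
f=cv2.imread('pics/w20s.png')
cv2.imwrite('pics/w20a.png',cv2.resize(f[205:305,320:420],(800,800),interpolation=cv2.INTER_CUBIC)[:600])
```

```text
(no output)
```

View pics/w20a.png

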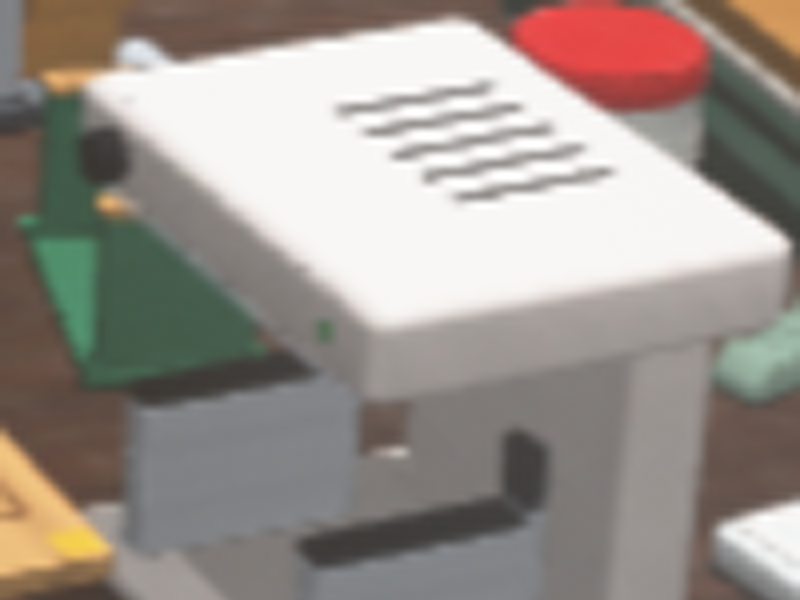

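Run:
```python
from h import *
k=cam('side')
A=lambda u,v,z=.06:onz(k,320+u/8,205+v/8,z)[:2]
yy=.115;e=np.array([np.cos(yy),np.sin(yy)]);n=np.array([-np.sin(yy),np.cos(yy)])
def orig(P,x,y):return (P-x*e-y*n).round(4)
r_o=A(310,568);r_b=A(532,520);l_i=A(136,404);r_i=A(298,545)
print(r_o,r_b,l_i,r_i,np.arctan2(*(r_b-r_o)[::-1]),np.linalg.norm(r_b-r_o))
print(orig(r_o,-.032,-.054),orig(r_b,.030,-.054),orig(l_i,-.032,.042),orig(r_i,-.032,-.042))
for P in [A(372,395,.113)]:print(P,orig(P,-.038,-.082))
d=l_i-r_i;print(np.arctan2(d[1],d[0])-np.pi/2,np.linalg.norm(d))
```

```text
[ 0.5963354  -0.28885962] [ 0.66280733 -0.2803213 ] [ 0.58483735 -0.19260398] [ 0.59795034 -0.27700814] 0.12775055249903014 0.06701806405257742
[ 0.6219 -0.2315] [ 0.6268 -0.2301] [ 0.6214 -0.2307] [ 0.6249 -0.2316]
[ 0.60610533 -0.29698993] [ 0.6344 -0.2112]
0.1541273539140915 0.08541670233073004
```

```bash
python3 -m crank '[{"hand":1,"dx":1,"dy":3,"dz":2,"yaw":0},{"hand":1,"dx":2,"dy":7,"dz":7,"yaw":0},{"hand":1,"dx":3,"dy":10,"dz":15,"yaw":0},{"hand":1,"dx":3,"dy":10,"dz":25,"yaw":0},{"hand":1,"dx":3,"dy":10,"dz":36,"yaw":0},{"hand":1,"dx":3,"dy":10,"dz":47,"yaw":0},{"hand":1,"dx":3,"dy":10,"dz":57,"yaw":0},{"hand":1,"dx":3,"dy":10,"dz":65,"yaw":0},{"hand":1,"dx":3,"dy":10,"dz":70,"yaw":0},{"hand":1,"dx":3,"dy":10,"dz":72,"yaw":0},{"hand":1,"dx":3,"dy":10,"dz":72,"yaw":0}]'
python3 - <<'E'
from h import *
f=bot.grab_frame('wrist');cv2.imwrite('pics/w21.png',f[:,:,::-1]);np.savez('w21.npz',*cam('wrist'))
f=bot.grab_frame('side');cv2.imwrite('pics/w21s.png',cv2.resize(f[195:315,260:420,::-1],(800,600),interpolation=cv2.INTER_CUBIC))
E
```

```text
clock: 24.68
position: [0.4446, -0.2478, 0.0672]
tool_rot: [-1.571, 0.0, -1.456]
force: [0.1, -0.4, -2.1]
grip_width: 0.0157
```

View pics/w21.png

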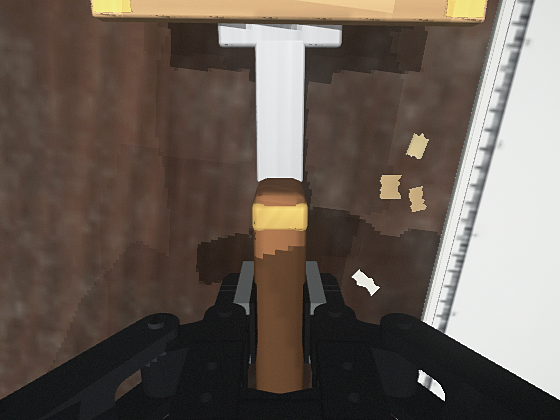

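View pics/w21s.png

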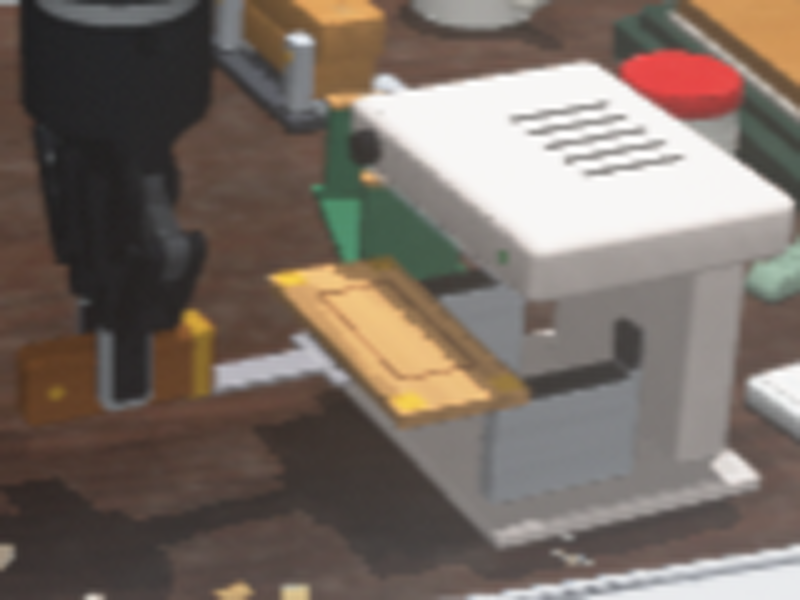

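```bash
python3 -m crank '[{"hand":1,"dx":0,"dy":0,"dz":3,"yaw":0},{"hand":1,"dx":0,"dy":0,"dz":9,"yaw":0},{"hand":1,"dx":0,"dy":0,"dz":17,"yaw":0},{"hand":1,"dx":0,"dy":0,"dz":26,"yaw":0},{"hand":1,"dx":0,"dy":0,"dz":34,"yaw":0},{"hand":1,"dx":0,"dy":0,"dz":41,"yaw":0},{"hand":1,"dx":0,"dy":0,"dz":46,"yaw":0},{"hand":1,"dx":0,"dy":0,"dz":48,"yaw":0},{"hand":1,"dx":0,"dy":0,"dz":48,"yaw":0},{"hand":1,"dx":0,"dy":0,"dz":48,"yaw":0}]'
python3 - <<'E'
from h import *
f=bot.grab_frame('wrist');cv2.imwrite('pics/w22.png',f[:,:,::-1]);np.savez('w22.npz',*cam('wrist'))
f=bot.grab_frame('side');cv2.imwrite('pics/w22s.png',cv2.resize(f[215:305,290:410,::-1],(800,600),interpolation=cv2.INTER_CUBIC))
print(bot.observe()['force'])
E
```

```text
clock: 25.62
position: [0.4917, -0.2424, 0.0672]
tool_rot: [-1.571, 0.0, -1.456]
force: [-0.4, 0.0, -2.1]
grip_width: 0.0161
[-0.51332945  0.37471085 -3.8806347 ]
```

View pics/w22.png

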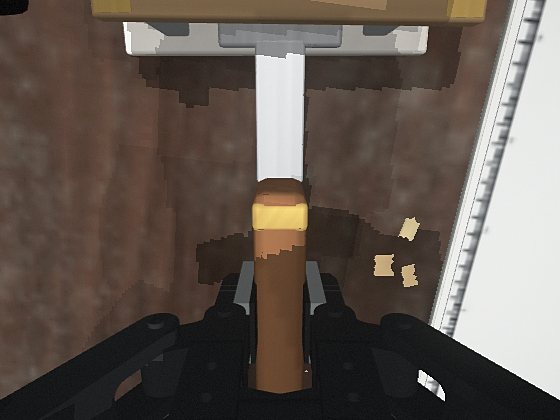

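View pics/w22s.png

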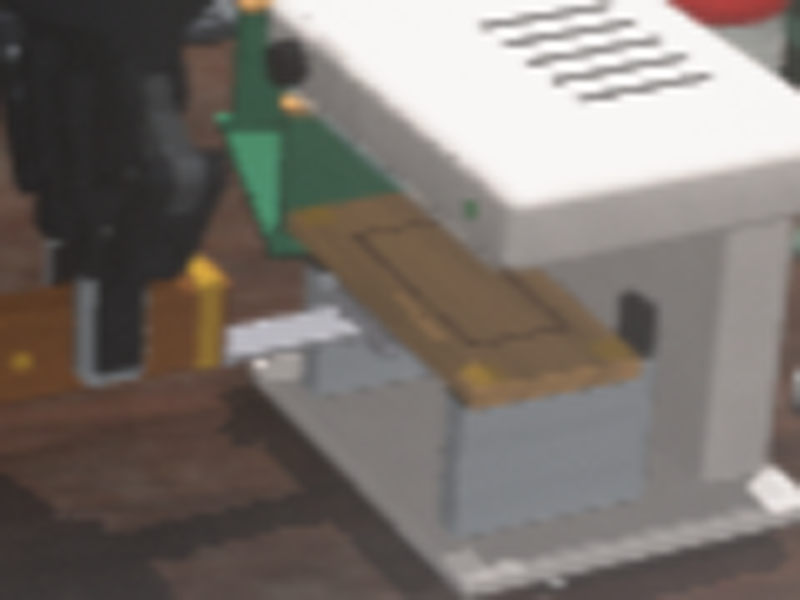

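```bash
python3 -m crank '[{"hand":1,"dx":0,"dy":0,"dz":1,"yaw":0},{"hand":1,"dx":0,"dy":0,"dz":2,"yaw":0},{"hand":1,"dx":0,"dy":0,"dz":3,"yaw":0},{"hand":1,"dx":0,"dy":0,"dz":4,"yaw":0},{"hand":1,"dx":0,"dy":0,"dz":5,"yaw":0},{"hand":1,"dx":0,"dy":0,"dz":6,"yaw":0},{"hand":1,"dx":0,"dy":0,"dz":7,"yaw":0},{"hand":1,"dx":0,"dy":0,"dz":8,"yaw":0},{"hand":1,"dx":0,"dy":0,"dz":9,"yaw":0},{"hand":1,"dx":0,"dy":0,"dz":9,"yaw":0},{"hand":1,"dx":0,"dy":0,"dz":9,"yaw":0}]'
python3 - <<'E'
from h import *
f=bot.grab_frame('wrist');cv2.imwrite('pics/w23.png',f[:,:,::-1])
f=bot.grab_frame('side');cv2.imwrite('pics/w23s.png',cv2.resize(f[215:305,290:410,::-1],(800,600),interpolation=cv2.INTER_CUBIC))
a=cv2.imread('pics/w22.png')[0:70,60:520];b=cv2.imread('pics/w23.png')[0:70,60:520]
cv2.imwrite('pics/w23c.png',cv2.resize(np.vstack([a,b]),(800,244)))
E
```

```text
clock: 26.63
position: [0.501, -0.2413, 0.0673]
tool_rot: [-1.571, 0.0, -1.456]
force: [0.1, -0.9, -2.6]
grip_width: 0.0161
```

View pics/w23c.png

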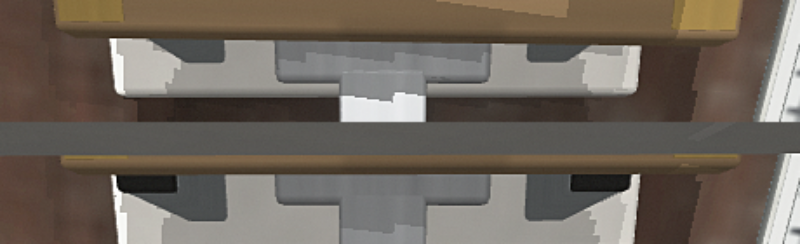

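View pics/w23s.png

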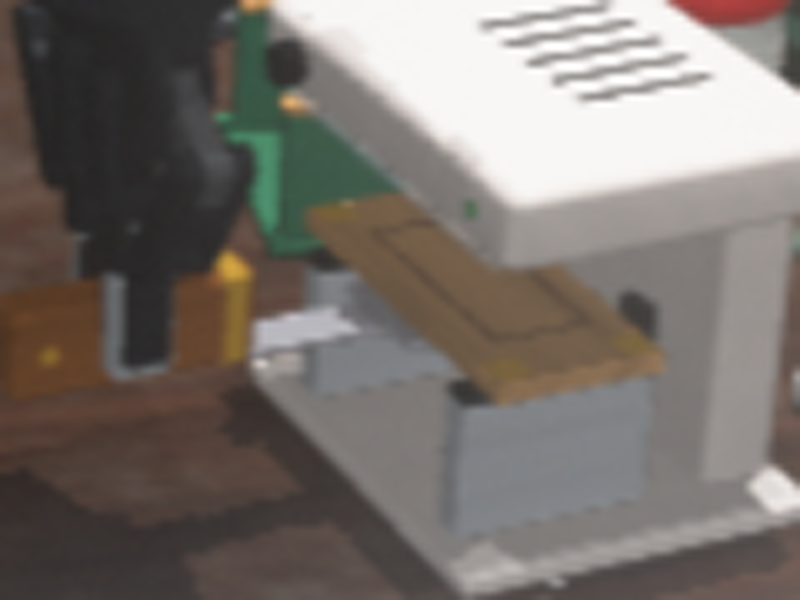

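```bash
python3 -m crank '[{"hand":1,"dx":0,"dy":0,"dz":1,"yaw":0},{"hand":1,"dx":0,"dy":0,"dz":2,"yaw":0},{"hand":1,"dx":0,"dy":0,"dz":3,"yaw":0},{"hand":1,"dx":0,"dy":0,"dz":4,"yaw":0},{"hand":1,"dx":0,"dy":0,"dz":4,"yaw":0},{"hand":1,"dx":0,"dy":0,"dz":4,"yaw":0}]'
python3 - <<'E'
from h import *
f=bot.grab_frame('wrist');cv2.imwrite('pics/w24.png',f[:,:,::-1])
f=bot.grab_frame('side');cv2.imwrite('pics/w24s.png',cv2.resize(f[215:305,290:410,::-1],(800,600),interpolation=cv2.INTER_CUBIC))
b=cv2.imread('pics/w23.png')[0:70,60:520];c=cv2.imread('pics/w24.png')[0:70,60:520]
cv2.imwrite('pics/w24c.png',cv2.resize(np.vstack([b,c]),(800,244)))
E
```

```text
clock: 27.23
position: [0.5051, -0.2409, 0.0673]
tool_rot: [-1.571, 0.0, -1.456]
force: [-0.6, 0.1, -2.7]
grip_width: 0.0156
```

View pics/w24c.png

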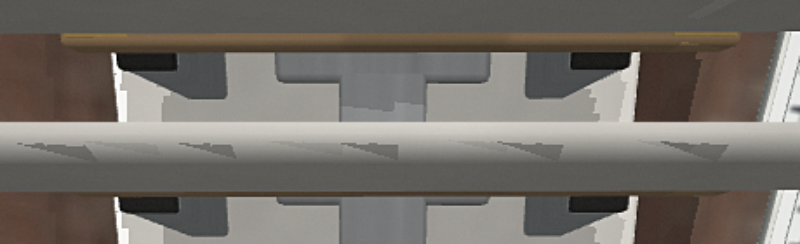

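View pics/w24s.png

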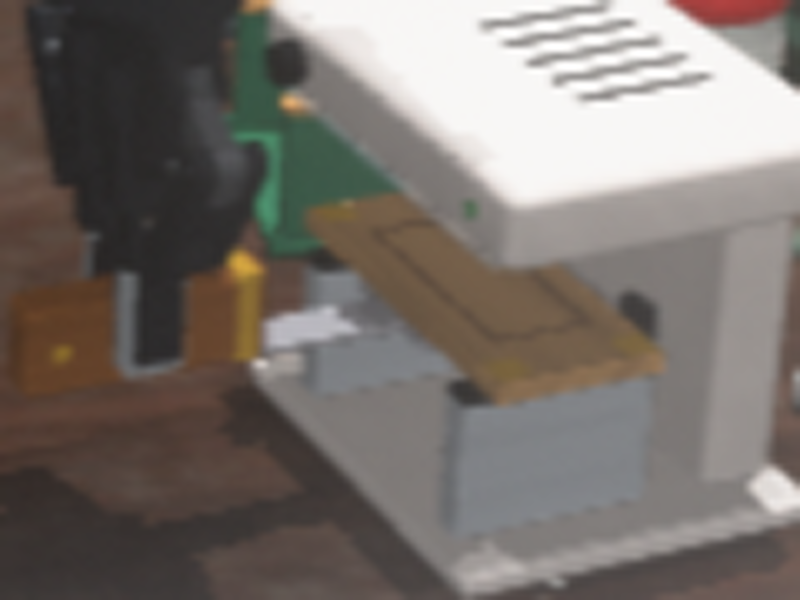

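```bash
python3 -m crank '[{"hand":1,"dx":0,"dy":1,"dz":0,"yaw":0},{"hand":1,"dx":0,"dy":2,"dz":0,"yaw":0},{"hand":1,"dx":0,"dy":3,"dz":0,"yaw":0},{"hand":1,"dx":0,"dy":4,"dz":0,"yaw":0},{"hand":1,"dx":0,"dy":5,"dz":0,"yaw":0},{"hand":1,"dx":0,"dy":6,"dz":0,"yaw":0},{"hand":1,"dx":0,"dy":7,"dz":0,"yaw":0},{"hand":1,"dx":0,"dy":9,"dz":0,"yaw":0},{"hand":1,"dx":0,"dy":11,"dz":0,"yaw":0},{"hand":1,"dx":0,"dy":14,"dz":0,"yaw":0},{"hand":1,"dx":0,"dy":16,"dz":0,"yaw":0},{"hand":1,"dx":0,"dy":16,"dz":0,"yaw":0}]'
python3 - <<'E'
from h import *
f=bot.grab_frame('side');cv2.imwrite('pics/w25s.png',cv2.resize(f[215:305,290:410,::-1],(800,600),interpolation=cv2.INTER_CUBIC))
E
```

```text
clock: 28.33
position: [0.5047, -0.2408, 0.0508]
tool_rot: [-1.571, 0.0, -1.456]
force: [0.4, 0.5, -1.2]
grip_width: 0.016
```

View pics/w25s.png

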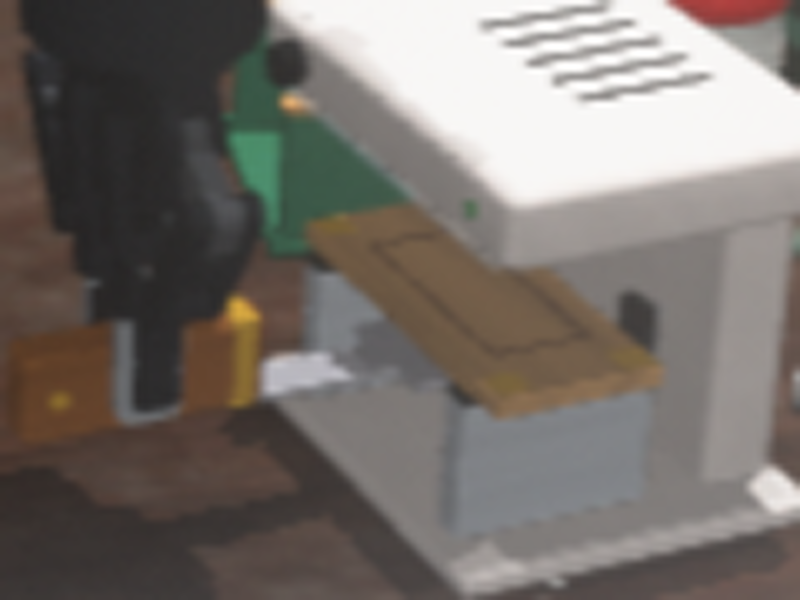

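```bash
python3 -m crank '[{"hand":1,"dx":0,"dy":0,"dz":-4,"yaw":0},{"hand":1,"dx":0,"dy":0,"dz":-12,"yaw":0},{"hand":1,"dx":0,"dy":0,"dz":-24,"yaw":0},{"hand":1,"dx":0,"dy":0,"dz":-37,"yaw":0},{"hand":1,"dx":0,"dy":0,"dz":-50,"yaw":0},{"hand":1,"dx":0,"dy":0,"dz":-64,"yaw":0},{"hand":1,"dx":0,"dy":0,"dz":-78,"yaw":0},{"hand":1,"dx":0,"dy":0,"dz":-92,"yaw":0},{"hand":1,"dx":0,"dy":0,"dz":-104,"yaw":0},{"hand":1,"dx":0,"dy":0,"dz":-114,"yaw":0},{"hand":1,"dx":0,"dy":0,"dz":-120,"yaw":0},{"hand":1,"dx":0,"dy":0,"dz":-120,"yaw":0}]'
python3 - <<'E'
from h import *
f=bot.grab_frame('side');cv2.imwrite('pics/w26s.png',cv2.resize(f[205:310,260:400,::-1],(800,600),interpolation=cv2.INTER_CUBIC))
f=bot.grab_frame('wrist');cv2.imwrite('pics/w26.png',f[:,:,::-1])
E
python3 d.py .44 -.20 .05 -.056
```

```text
clock: 29.38
position: [0.3844, -0.255, 0.0514]
tool_rot: [-1.571, -0.0, -1.457]
force: [0.4, -0.2, -1.1]
grip_width: 0.0159
t 29.48 pos [ 0.3862 -0.2547  0.0514] rot [-1.5701e+00 -2.0000e-04 -1.4561e+00] w 0.0161 F [-0.1 -0.  -1.2]
dx dy dz [-48.2   1.5  59.7] norm 76.7 worldyaw change 1.4001 => yaw row (neg)  -1.4001
```

View pics/w26s.png

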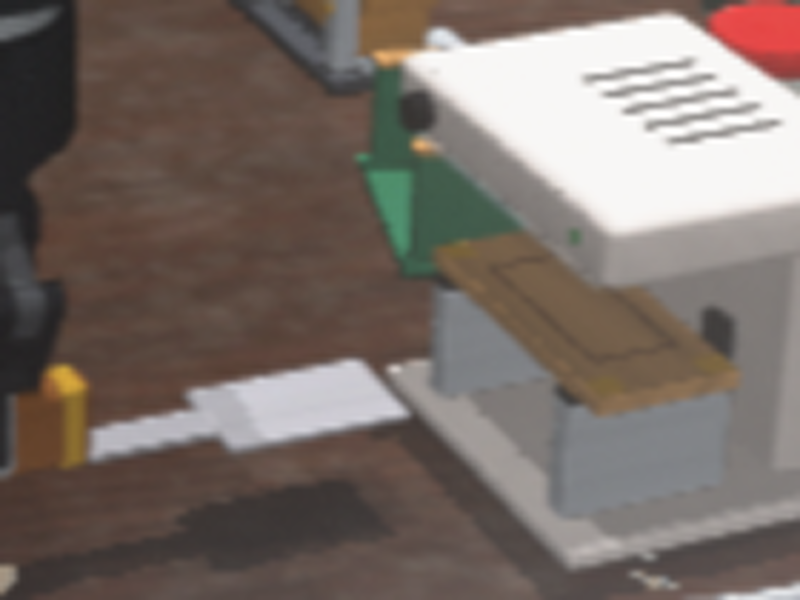

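View pics/w26.png

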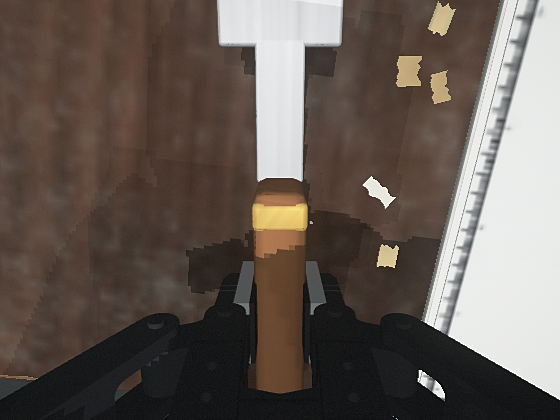

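```bash
python3 -m crank '[{"hand":1,"dx":-2,"dy":0,"dz":0,"yaw":-0.08},{"hand":1,"dx":-6,"dy":0,"dz":0,"yaw":-0.2},{"hand":1,"dx":-10,"dy":0,"dz":2,"yaw":-0.32},{"hand":1,"dx":-14,"dy":0,"dz":5,"yaw":-0.44},{"hand":1,"dx":-18,"dy":0,"dz":10,"yaw":-0.56},{"hand":1,"dx":-22,"dy":0,"dz":16,"yaw":-0.68},{"hand":1,"dx":-26,"dy":0,"dz":22,"yaw":-0.8},{"hand":1,"dx":-32,"dy":0,"dz":30,"yaw":-0.92},{"hand":1,"dx":-38,"dy":0,"dz":40,"yaw":-1.04},{"hand":1,"dx":-44,"dy":0,"dz":50,"yaw":-1.16},{"hand":1,"dx":-48,"dy":0,"dz":58,"yaw":-1.28},{"hand":1,"dx":-48,"dy":0,"dz":60,"yaw":-1.4}]'
python3 -m crank '[{"hand":1,"dx":0,"dy":4,"dz":0,"yaw":0},{"hand":1,"dx":0,"dy":12,"dz":0,"yaw":0},{"hand":1,"dx":0,"dy":22,"dz":0,"yaw":0},{"hand":1,"dx":0,"dy":32,"dz":0,"yaw":0},{"hand":1,"dx":0,"dy":38,"dz":0,"yaw":0},{"hand":1,"dx":0,"dy":41,"dz":0,"yaw":0},{"hand":1,"dx":0,"dy":42,"dz":0,"yaw":0},{"hand":1,"dx":0,"dy":42,"dz":0,"yaw":0}]'
python3 d.py .44 -.20 .006 -.056
python3 - <<'E'
from h import *
f=bot.grab_frame('wrist');cv2.imwrite('pics/w27.png',f[:,:,::-1])
f=bot.grab_frame('side');cv2.imwrite('pics/w27s.png',cv2.resize(f[200:320,200:360,::-1],(800,600),interpolation=cv2.INTER_CUBIC))
E
```

```text
clock: 30.48
position: [0.4419, -0.1987, 0.0515]
tool_rot: [-1.57, -0.002, -0.048]
force: [0.1, 0.8, -2.4]
grip_width: 0.0161
clock: 31.15
position: [0.4398, -0.1999, 0.0091]
tool_rot: [-1.571, 0.0, -0.056]
force: [0.2, 0.2, -2.1]
grip_width: 0.0162
t 31.15 pos [ 0.4398 -0.1999  0.0091] rot [-1.5707e+00  2.0000e-04 -5.6200e-02] w 0.0162 F [ 0.2  0.2 -2.1]
dx dy dz [ 0.2  3.1 -0.1] norm 3.1 worldyaw change 0.0002 => yaw row (neg)  -0.0002
```

View pics/w27.png

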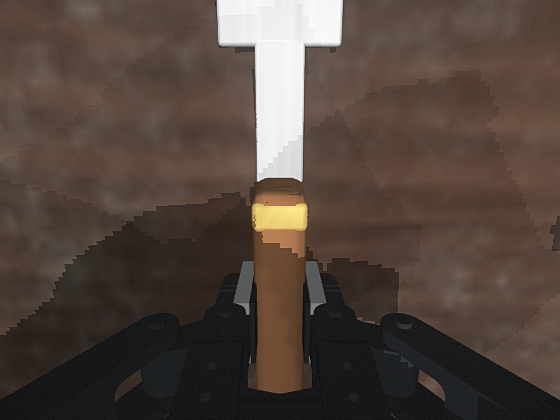

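View pics/w27s.png

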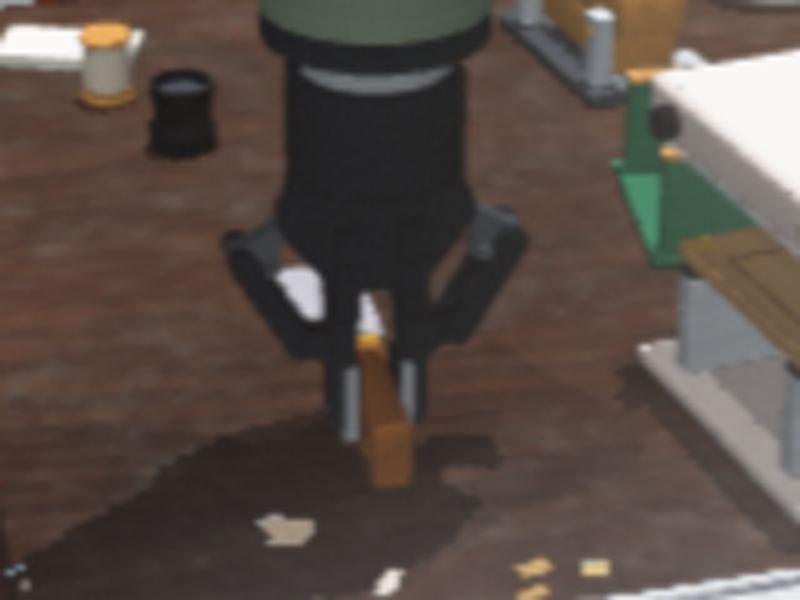

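Lower the last 3 mm, release, and rise.

```bash
python3 -m crank '[{"hand":1,"dx":0,"dy":1,"dz":0,"yaw":0},{"hand":1,"dx":0,"dy":2,"dz":0,"yaw":0},{"hand":1,"dx":0,"dy":3,"dz":0,"yaw":0},{"hand":1,"dx":0,"dy":3,"dz":0,"yaw":0},{"hand":0.6,"dx":0,"dy":3,"dz":0,"yaw":0},{"hand":0.3,"dx":0,"dy":3,"dz":0,"yaw":0},{"hand":0,"dx":0,"dy":3,"dz":0,"yaw":0},{"hand":0,"dx":0,"dy":3,"dz":0,"yaw":0},{"hand":0,"dx":0,"dy":3,"dz":0,"yaw":0},{"hand":0,"dx":0,"dy":3,"dz":0,"yaw":0}]'
python3 -m crank '[{"hand":0,"dx":0,"dy":-6,"dz":0,"yaw":0},{"hand":0,"dx":0,"dy":-20,"dz":0,"yaw":0},{"hand":0,"dx":0,"dy":-50,"dz":0,"yaw":0},{"hand":0,"dx":0,"dy":-85,"dz":0,"yaw":0},{"hand":0,"dx":0,"dy":-120,"dz":0,"yaw":0},{"hand":0,"dx":0,"dy":-155,"dz":0,"yaw":0},{"hand":0,"dx":0,"dy":-190,"dz":0,"yaw":0},{"hand":0,"dx":0,"dy":-200,"dz":-30,"yaw":0},{"hand":0,"dx":0,"dy":-200,"dz":-60,"yaw":0},{"hand":0,"dx":0,"dy":-200,"dz":-60,"yaw":0},{"hand":0,"dx":0,"dy":-200,"dz":-60,"yaw":0}]'
python3 - <<'E'
from h import *
for n in ('wrist','side','scene'):
    f=bot.grab_frame(n);cv2.imwrite(f'pics/z_{n}.png',f[:,:,::-1])
f=cv2.imread('pics/z_side.png');cv2.imwrite('pics/z_sc.png',cv2.resize(f[205:305,310:430],(800,666),interpolation=cv2.INTER_CUBIC)[:600])
E
```

```text
clock: 32.08
position: [0.4398, -0.2001, 0.0063]
tool_rot: [-1.571, -0.0, -0.056]
force: [0.1, -0.7, 0.4]
grip_width: 0.0845
clock: 33.0
position: [0.4359, -0.2613, 0.2066]
tool_rot: [-1.571, -0.0, -0.059]
force: [-0.2, 0.3, -0.8]
grip_width: 0.0853
```

View pics/z_wrist.png

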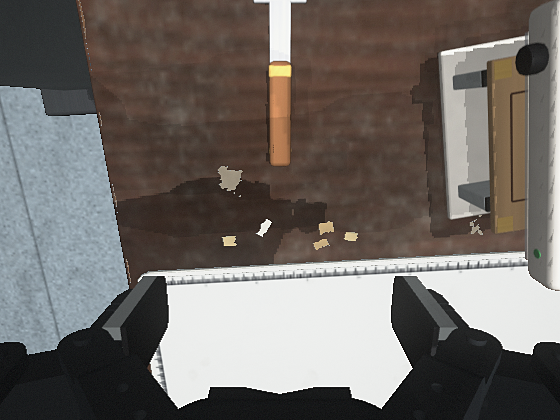

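View pics/z_sc.png

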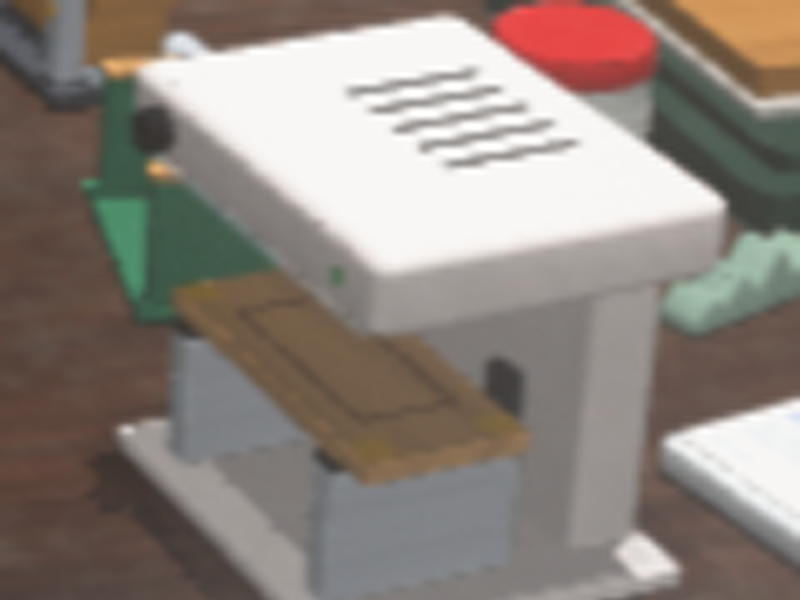

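View pics/z_scene.png

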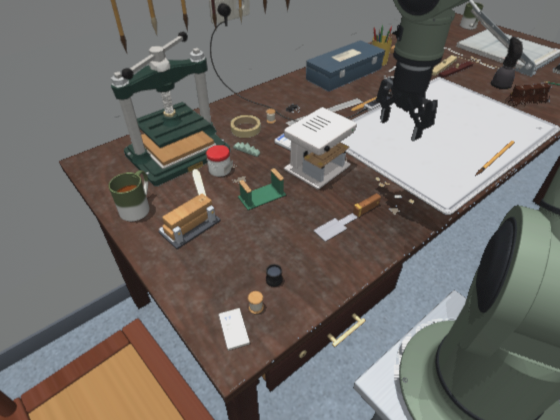

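Run:
```python
from h import *
f=cv2.imread('pics/z_wrist.png');cv2.imwrite('pics/z_wc.png',cv2.resize(f[25:245,410:560],(545,800),interpolation=cv2.INTER_CUBIC)[:600])
cv2.imwrite('pics/z_wd.png',cv2.resize(f[160:245,430:560],(795,520),interpolation=cv2.INTER_CUBIC))
```

```text
(no output)
```

View pics/z_wc.png

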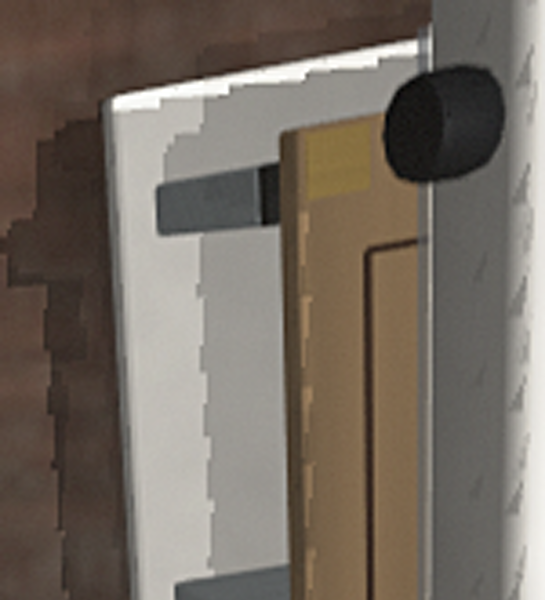

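View pics/z_wd.png

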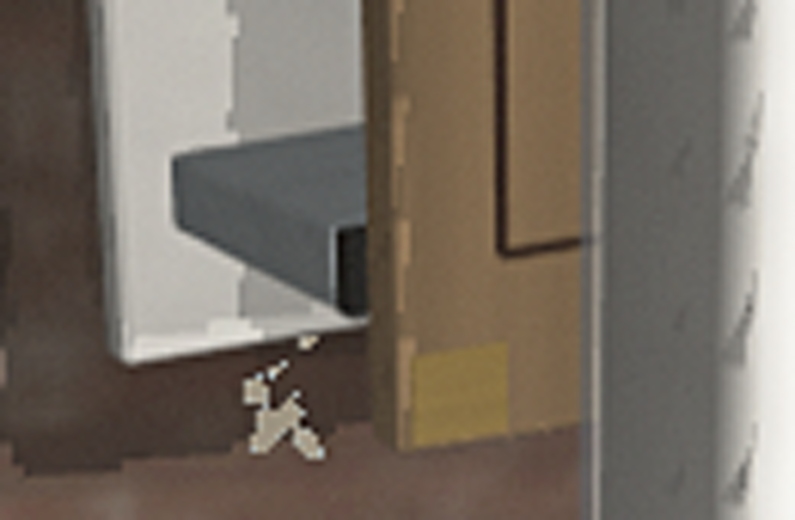

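Run:
```python
from h import *
print(bot.job_done()); print(bot.observe()['clock'])
```

```text
the job is handed in; nothing more can be done
None
the job is handed in; nothing more can be done
```

The job is done and handed in at about 33 s of the 72 s allowed. The interface gave no verdict.

- **Board out of the jig:** I drew it straight out, and both pressing blocks stayed stacked and level in every later picture.
- **Trestle:** I set the board down on the table and re-gripped it at its middle. It then went across the trestle about 5 mm off centre and within 0.02 rad of square, and I let go of it.
- **Carry to the hood:** the board rode level on the lifter's blade and did not shift on it. I pushed it in until it met the rear stops: moving the tool another 4 mm left the board where it was. Then I lowered it onto the ledges and drew the blade out.
- **Lifter:** it lies flat on the bare table at about x 0.44, y -0.20, pointing left. It is roughly 0.1 m clear of the hood, and the gripper is open and well above it.

**Last checks:** the final pictures show the board flat on both ledges, about 4 mm to the right of the middle (limit 18 mm) and square to about 0.01 rad. The spool, loupe and label block look undisturbed.

**Where measurements disagreed:** my hood position from the wrist camera and from the side camera differed by about 5 mm, so I relied on contact with the stops for the depth. About 4–5 mm of each ledge shows in front of the board, where I expected 2 mm. That puts the board 2–3 mm off home in depth by that measure, inside the 5 mm limit.

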